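# Load a microfluidic chip cassette and clamp it home

### The arm

A 7-joint arm with a two-finger parallel gripper is mounted at the origin on the work surface. World frame = base frame: x ahead of the robot, y to its left, z up, the work surface at z = 0. Lengths are in m, angles in rad, forces in N, time in s.
With the tool pointing down it reaches from about 0.4 to 0.85 m from the base axis. Payload 10.4 kg.
Tool frame: the origin (TCP) lies midway between the tips of the shut fingers; the grasp point (between the pads) lies 19 mm behind it; z points along the fingers, y is the line along which they close (so a half turn about z gives the same grasp; the last joint's range is limited). The gripper opens to 85 mm and grips with 20 to 120 N. Pads are 22 mm wide; open, the fingers measure 114 mm over their backs; the gripper's body (76 mm by 85 mm) begins 54 mm behind the grasp point. The pads swing forward as they close: fully open they stand 13 mm farther back than shut.
Start: joints at [-1.171, 0.332, -0.065, 1.46, 0.022, 1.35, -0.088], TCP at [0.256, 0.57, 0.197] pointing down, gripper open.
Joint ranges: [-2.6, 2.6], [-0.5, 2.12], [-1.47, 1.34], [0.16, 2.42], [-1.27, 4.41], [0.06, 2.06], [-2.6, 2.6]. Speed limits (rad/s): [2.22, 2.22, 2.79, 2.79, 3.14, 3.14, 3.14].

### API

Orientations are given as a unit quaternion [x, y, z, w].
In Python, from workcell import get_obs, camera, camera_params, hand_in gives the robot as it stands.
- The arm moves only by the tool carry_out, never from a script. Its argument "commands" is a list that holds one entry, the list of rows, each a list of 6 numbers: the shift along the tool's x, y, z in units of 40 mm (1.0 is 40 mm), then the turn, a rotation vector about the tool's x, y, z in units of 6 degrees (1.0 is 6 degrees). In form: [[[x, y, z, ax, ay, az], ...]]. A call has 1 to 20 rows; each row shifts and turns the commanded pose from where the row before left it, along the tool's axes as they then stand; what a row does not reach is not made up. A row lasts 1/12 s, in which the tool goes at most 41.7 mm and 7.16 degrees, less where a joint would pass 70% of its speed; a pose out of reach is approached as far as the arm can. A call is refused whole if a number of a shift passes 1 or a number of a turn 1, either way. A call with a gripper value outside its range is refused whole. "hand" is the closure, from -1 (fully open) to 1 (shut), set as the call begins (left out, the last holds). The fingers move at their own pace and stop on an object; "force" is the grip in N (left out, the last holds). Time passes only in rows, so rows that do not move let the fingers close. It gives the time, the measured TCP pose, the force, the opening and the grip force at its end, in the units of the state.
- get_obs(): the state, without advancing time (a new reading comes with each control period).
- camera(name): name is "scene" or "top"; returns the picture (400x640x3 uint8, red, green, blue); there is no depth.
- camera_params(name): a dict with "mtx" (3x3 intrinsics, pixels), "k1" (the pictures are not rectified: a ray, as slopes to the right and down, at radius r is drawn at 1 + k1 r^2 times it, then the intrinsics apply), "R" (3x3) and "t" (3): a world point X has camera coordinates R X + t. Camera axes: x right, y down, z forward; pixel columns grow to the right and rows downward; lengths in m; the calibration is good to about 2 mm. A picture is of the moment at which its call begins. camera_params takes no time and is no camera call.
- hand_in(): hands the job in; it is judged then, once.
The state is a dict: "clock": time; "joint_pos": joint angles; "joint_velocities": joint speeds; "tau": joint torques, N m; "position": TCP position; "ee_rot": TCP orientation; "ft_force": force on the tool from outside, world axes, zero at the start; "torque": the same for the moment, N m; "grip_width": opening from 0.0 (shut) to 1.0 (fully open); "grasp_force": force on a finger pad.
Only numpy, scipy, OpenCV 4.12 (cv2) and the standard library are available. Lean on these libraries where they do the work, as an engineer would, in place of code of your own. Each camera call takes 0.05 s, during which the arm holds its last target. There are 200 camera calls.

### The job

Load the dark chip cassette with the blue ports into the chip holder: set it level between the rails with its ports towards the clamp's hinge and slide it back, gently, until it butts against the end stop. Then swing the clamp down over it and press the blue bar until the catch snaps over the clamp and holds it shut with the cassette driven home. The chip is glass, so neither ram it nor press harder than the catch needs, and leave the other things on the bench where they are.

Things in the scene. Friction and masses are not known exactly. Their poses are not given: they have to be found in the camera images.
- cassette: Dark chip cassette to load, 70 g, flat on a 2 mm mat. Flange plate 80 x 40 mm (x by y), 6 mm thick; centred on it a housing 56 x 30 mm, 14 mm tall (20 mm in all): grip it by the housing, 30 mm wide across y. Origin: centre of the underside, z up, x along its length to the end with the two blue ports, which stand 7 mm high on the housing.
- cassette_ports (a point): Point on the dark cassette's housing top between its blue ports: 22 mm along its x from the centre, 20 mm above its underside.
- holder: Chip holder fixed to the bench: rigid aluminium base 178 x 90 x 12 mm. Origin: on the bench under the middle of the bed; x points from the catch (near end) to the clamp's hinge (far end), z up. Hinge posts 57 mm tall at x 64 to 80, |y| 24 to 34 mm. The catch stands at x -61 to -80 mm, 16 mm wide, 60 mm tall. Pushing the cassette on the holder by over 25 N before clamping chips the glass.
- manifold (a joint): Travel of the sprung seal block under the cassette, m: 0 up, at rest; grows as it is pressed down; 0.005 at its hard stop. It takes 3 N to start and 11 N at full travel. With the clamp caught it reads about 0.0036.
- clamp (a joint): Angle of the hinged clamp, rad: 0 shut level on a fully driven cassette, 1.57 upright, 1.9 wide open. Its stiff hinge keeps it wherever it is left (about 1 N at the bar swings it). Held by the catch it rests at about 0.01.
- pads: Two rubber pads 26 mm apart under the clamp's arms, 72 mm from the hinge, that press on the housing's top. Origin on the hinge axis, turning with the clamp. Over 40 N of pads on cassette cracks the glass; a push down on the bar arrives about 2.2 times as large at the pads.
- clamp_bar (a point): Middle of the clamp's blue round bar, 12 mm thick, 68 mm long, along the holder's y, 160 mm from the hinge. Shut, its middle is 60 mm above the bench at x -88 mm of the holder. Pressing it takes up to about 10 N until the catch snaps, then less; some 3 to 5 mm lower all is solid.
- hinge (a point): Middle of the clamp's hinge axis (along the holder's y), 48 mm above the bench at x 72 mm of the holder. From it to the bar's middle, clamp shut: 160 mm towards the catch and 12 mm up.
- spare: Light grey spare cassette with orange ports, same shape, loose on the mat; leave it. Origin: centre of its underside.
- sensor: Black flow sensor box 44 x 48 x 22 mm with blue fittings on two sides (76 mm over all), loose; leave it. Origin: centre of its underside.
- tube_stand: Black round stand (base 140 mm across, 210 mm tall) holding two sample tubes, loose; leave it. Origin: centre of its underside.
- bed (a point): Middle of the bed: top of the sprung seal block (60 x 38 mm), 25 mm above the bench over the holder's origin, where the cassette's underside rests. Two rigid side rails along x (46 mm either way) stand 42 mm apart inside, so 1 mm clear of the flange each side; tops 29 mm above the bench with a 2.5 mm 45 degree lead-in, so the flange sinks 4 mm between them.
- stop_mid (a point): Middle of the end stop's range: 40 mm from the bed's middle towards the hinge. The black locating frame (end stop across the hinge end, 33 mm high, and front lip at the catch end, 24.5 mm high, 82 mm before the stop face) is locked anywhere up to 9 mm either way of this along x; where is not measured, only felt. A cassette left over about 2 mm short of the stop is caught on the lip and cannot go home.
Mind the look-alikes: they are no part of the job. Several things have the shape of the holder; the one meant has the colours described above.

How it is judged:
By the outcome, as a careful person would: the job done as asked, in the order asked, and still so for the second after the job is handed in, with the robot touching nothing.
It also fails if it takes over 72 s, if anything falls off the work surface, if the arm or the gripper's body presses on something with over 40 N, if the wrist force passes 120 N, or if a joint passes its speed limit or range.

## Working session

There is one attempt and no reset: what is moved stays moved. The work goes in short steps, Python scripts to look and compute and a tool call to move; the robot and the scene stay as the last step left them, time stands still between calls to the robot, and variables do not carry over. Pictures are saved under pics/ and viewed, at most 10 in all, crops included, and the job is handed in when it is done.

Besides the shell and the picture viewer there is one more tool, called after "Emit:" as name(argument=value, ...), one argument or row to a line, values as JSON. carry_out: Moves the arm, as the interface text tells. Its arguments: {"type":"object","properties":{"commands":{"type":"array"},"hand":{"type":"number"},"force":{"type":"number"}},"required":["commands"]}

```bash
mkdir -p pics; ls; python3 - <<'E'
from workcell import *
import cv2,numpy as np
o=get_obs();print({k:np.round(v,4).tolist() for k,v in o.items()})
for n in("scene","top"):
    cv2.imwrite(f"pics/{n}0.png",camera(n)[:,:,::-1]);p=camera_params(n)
    print(n,{k:np.round(v,4).tolist() for k,v in p.items()}, (-np.array(p["R"]).T@np.array(p["t"])).round(3))
E
```

```text
pics
{'clock': 0.0, 'joint_pos': [-1.1706, 0.3329, -0.0647, 1.461, 0.0216, 1.3499, -0.0885], 'joint_velocities': [-0.0003, -0.0005, -0.0004, 0.0008, 0.002, 0.0006, 0.0012], 'tau': [0.0004, -62.5425, 0.0499, -39.1622, 0.0163, 0.0096, 0.0], 'position': [0.2562, 0.5696, 0.1962], 'ee_rot': [0.2098, 0.9777, -0.0007, -0.0001], 'ft_force': [0.1632, -0.218, -0.3823], 'torque': [0.0057, -0.0064, -0.0379], 'grasp_force': 0.0, 'grip_width': 0.996}
scene {'mtx': [[437.9582, 0.0, 320.4616], [0.0, 437.9582, 201.5727], [0.0, 0.0, 1.0]], 'k1': -0.031, 'R': [[0.3914, 0.9202, -0.0091], [0.73, -0.3165, -0.6057], [-0.5603, 0.2304, -0.7956]], 't': [-0.2617, -0.4033, 1.4601]} [ 1.215 -0.223  0.915]
top {'mtx': [[420.0716, 0.0, 326.6152], [0.0, 420.0716, 198.4233], [0.0, 0.0, 1.0]], 'k1': -0.0731, 'R': [[0.0152, -0.9998, -0.0122], [-0.9983, -0.0145, -0.056], [0.0558, 0.013, -0.9984]], 't': [0.0226, 0.6065, 0.9082]} [0.554 0.02  0.941]
```

View pics/scene0.png

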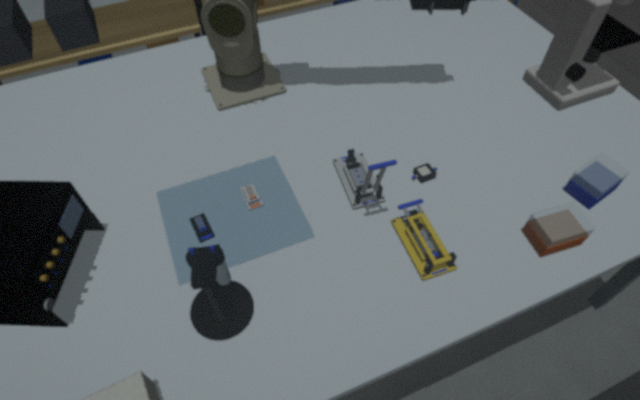

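View pics/top0.png

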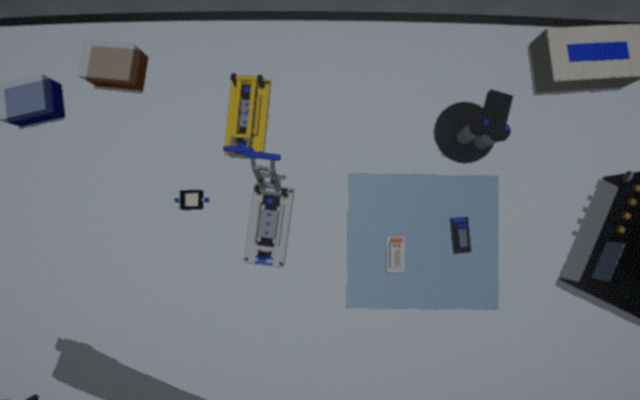

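Scene: candidates for the cassette in the top view are the dark one with blue ports (460,235), the light spare with orange ports (396,255) and the black sensor (192,200). Candidates for the holder are the aluminium one (268,227) and the yellow look-alike (248,115). I choose the dark cassette and the aluminium holder, and check both in one crop.

```bash
cat > h.py <<'E'
from workcell import *
import cv2,numpy as np
from scipy.spatial.transform import Rotation as Ro
def ray(n,uv):
    p=camera_params(n);M=np.array(p["mtx"]);R=np.array(p["R"]);t=np.array(p["t"])
    d=cv2.undistortPoints(np.array([[uv]],float),M,np.array([p["k1"],0,0,0,0.]))[0,0]
    return -R.T@t, R.T@np.array([d[0],d[1],1])
def onz(n,uv,z):
    c,d=ray(n,uv);return c+d*(z-c[2])/d[2]
def pix(n,X):
    p=camera_params(n);R=np.array(p["R"])
    return cv2.projectPoints(np.array([X],float),cv2.Rodrigues(R)[0],np.array(p["t"]),np.array(p["mtx"]),np.array([p["k1"],0,0,0,0.]))[0][0,0]
def blobs(n,img,roi,lo,hi,mina=6):
    x0,y0,x1,y1=roi;hsv=cv2.cvtColor(img[y0:y1,x0:x1],cv2.COLOR_RGB2HSV)
    m=cv2.inRange(hsv,lo,hi);k,l,s,c=cv2.connectedComponentsWithStats(m)
    out=[]
    for i in range(1,k):
        if s[i,4]>=mina:
            ys,xs=np.where(l==i);r=cv2.minAreaRect(np.c_[xs+x0,ys+y0].astype(np.float32))
            out.append((c[i]+[x0,y0],int(s[i,4]),r))
    return out
E
python3 - <<'E'
from h import *
a=camera("top");np.save("t.npy",a);s=camera("scene");np.save("s.npy",s)
f=lambda im,x,y,w,h,k:cv2.resize(im[y:y+h,x:x+w],None,fx=k,fy=k,interpolation=cv2.INTER_CUBIC)
A=f(a,225,140,80,140,4);B=np.vstack([f(a,430,205,60,60,4),f(s,180,200,60,60,4)]);C=f(s,325,140,80,80,3)
H=560;im=np.zeros((H,800,3),np.uint8);im[:560,:320]=A;im[:480,320:560]=B;im[:240,560:800]=C
cv2.imwrite("pics/crop.png",im[:,:,::-1])
for b in blobs("top",a,(225,140,305,280),(105,120,50),(130,255,255),3):print("holder blue",b)
for b in blobs("top",a,(440,205,480,265),(105,120,40),(130,255,255),3):print("cas blue",b)
for b in blobs("top",a,(440,205,480,265),(0,0,0),(180,255,75),20):print("cas dark",b)
E
```

```text
holder blue (array([250.78470255, 151.84419263]), 353, ((252.35848999023438, 151.2452850341797), (54.9442253112793, 12.637171745300293), 15.945394515991211))
holder blue (array([269.40909091, 200.40909091]), 44, ((269.5000305175781, 200.50001525878906), (6.708203315734863, 6.7082037925720215), 63.43495178222656))
holder blue (array([268.83333333, 214.16666667]), 6, ((268.75, 214.25), (1.4142134189605713, 2.1213202476501465), 45.0))
holder blue (array([267.2, 223.4]), 5, ((267.0, 223.5), (1.0, 2.0), 90.0))
holder blue (array([266.        , 232.28571429]), 7, ((266.0, 232.0), (2.0, 2.0), 90.0))
holder blue (array([262.88888889, 259.51851852]), 81, ((263.5, 260.0), (8.0, 15.0), 90.0))
cas blue (array([460.10909091, 221.81818182]), 110, ((459.0, 222.0), (10.0, 14.0), 90.0))
cas dark (array([459.3225, 237.    ]), 400, ((460.1311950683594, 235.05735778808594), (34.090599060058594, 17.36490249633789), 83.8844985961914))
```

View pics/crop.png

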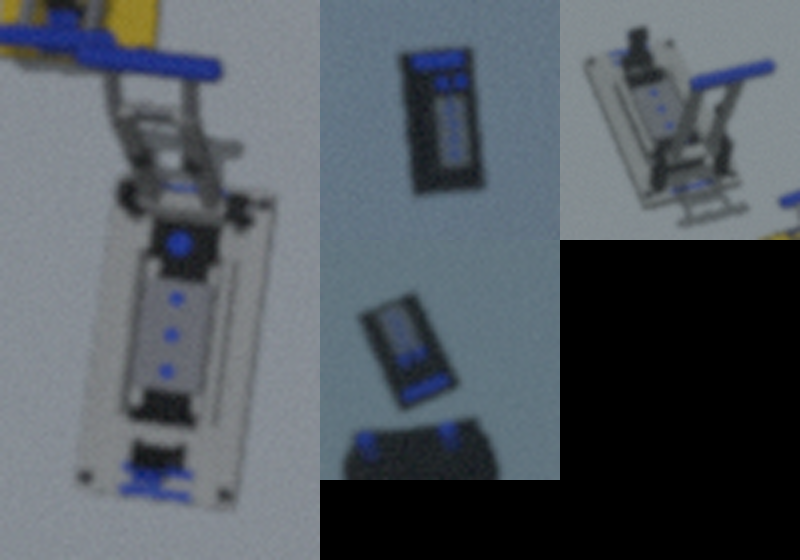

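The crop confirms the dark cassette, with a blue band at its far end (top px about 459,221) and twin ports at (463,226). The aluminium holder is the one with bed dots at (269,215), (268,223.5) and (266.5,233), and its clamp is open towards the far side.

```bash
python3 - <<'E'
from h import *
def tri(a,b):
    c1,d1=ray("top",a);c2,d2=ray("scene",b);d1/=np.linalg.norm(d1);d2/=np.linalg.norm(d2)
    s=np.linalg.lstsq(np.c_[d1,-d2],c2-c1,rcond=None)[0];P=c1+s[0]*d1;Q=c2+s[1]*d2
    return (P+Q)/2,np.linalg.norm(P-Q)
A=lambda x,y:(225+x/4-.4,140+y/4-.4)
B=lambda x,y:(430+(x-320)/4-.4,205+y/4-.4)
S=lambda x,y:(180+(x-320)/4-.4,200+(y-240)/4-.4)
C=lambda x,y:(325+(x-560)/3-.3,140+y/3-.3)
print("screws");P=[]
for q in((130,190),(270,203),(85,477),(225,494)):P.append(onz("top",A(*q),.012));print(P[-1].round(4))
for q in((77,487),(233,510),(275,195)):print("corner",onz("top",A(*q),.012).round(4))
D=[onz("top",A(*q),.025) for q in((177,299),(171,334),(166,372))];print("dots",np.round(D,4),np.degrees(np.arctan2(*(D[0]-D[2])[[1,0]])))
print("mid dot tri",tri(A(171,334),C(662,108)))
print("stop dot",onz("top",A(180,244),.033))
print("ports tri",tri(B(452,83),S(410,357)))
print("band tri",tri(B(438,62),S(425,388)), onz("top",B(438,62),.008))
K=[onz("top",B(*q),.008) for q in((401,55),(470,48),(484,187),(414,194))];print("flange",np.round(K,4),np.mean(K,0))
for i,j in((0,3),(1,2)):print(np.degrees(np.arctan2(*(K[i]-K[j])[[1,0]])),np.linalg.norm(K[i]-K[j]))
for i,j in((0,1),(3,2)):print(np.degrees(np.arctan2(*(K[i]-K[j])[[1,0]])),np.linalg.norm(K[i]-K[j]))
# label dots line
print("bar tri",tri((251+0,151.8),C(733,75)))
E
```

```text
screws
[0.6294 0.1869 0.012 ]
[0.6232 0.1086 0.012 ]
[0.4699 0.2082 0.012 ]
[0.4621 0.1304 0.012 ]
corner [0.4643 0.2126 0.012 ]
corner [0.4534 0.1258 0.012 ]
corner [0.6277 0.1059 0.012 ]
dots [[0.5689 0.1572 0.025 ]
 [0.5498 0.1601 0.025 ]
 [0.529  0.1624 0.025 ]] -7.3722146707906955
mid dot tri (array([0.55005482, 0.16058943, 0.02697197]), np.float64(0.0016677803381941786))
stop dot [0.59863973 0.1550631  0.033     ]
ports tri (array([ 0.55124282, -0.26521682,  0.02714052]), np.float64(0.0014059223713492068))
band tri (array([ 0.56281107, -0.26327506,  0.00753536]), np.float64(0.0017741364599256596)) [ 0.56252087 -0.26401066  0.008     ]
flange [[ 0.5661 -0.2432  0.008 ]
 [ 0.5705 -0.2821  0.008 ]
 [ 0.4935 -0.29    0.008 ]
 [ 0.4892 -0.2507  0.008 ]] [ 0.52983519 -0.26648418  0.008     ]
5.553612880196721 0.07731340023017476
5.8751907389665945 0.07749387660499175
96.46040442453214 0.0390902465379893
96.19059168148216 0.03952273268044583
bar tri (array([0.67394228, 0.15675858, 0.2010717 ]), np.float64(0.017964553911076868))
```

Emit:
carry_out(
  commands=[
    [[0, 0, 0, 0, 0, -1], [0, 0, 0, 0, 0, -1], [0, 0, 0, 0, 0, -1], [0, 0, 0, 0, 0, -1], [0, 0, 0, 0, 0, -1], [-0.2, -0.5, 0, 0, 0, 0], [-0.2, -0.9, 0, 0, 0, 0], [-0.2, -0.9, 0, 0, 0, 0], [-0.2, -0.9, 0, 0, 0, 0], [-0.2, -0.9, 0, 0, 0, 0], [-0.2, -0.9, 0, 0, 0, 0], [-0.2, -0.9, 0, 0, 0, 0], [-0.2, -0.9, 0, 0, 0, 0], [-0.2, -0.9, 0, 0, 0, 0], [-0.2, -0.9, 0, 0, 0, 0], [-0.2, -0.9, 0, 0, 0, 0], [-0.2, -0.9, 0, 0, 0, 0], [-0.2, -0.9, 0, 0, 0, 0], [-0.2, -0.9, 0, 0, 0, 0], [-0.2, -0.9, 0, 0, 0, 0]],
  ],
  hand=-0.3,
)

```text
clock: 1.87
position: [0.4287, 0.0589, 0.1971]
ee_rot: [-0.05, 0.999, 0.0, 0.0]
ft_force: [0.1, 0.1, -0.0]
grip_width: 0.65
grasp_force: 0.0
```

```bash
cat >> h.py <<'E'
def go(p,yaw,o=None):
    "shift in tool axes (40 mm units) and turn (6 deg units) to TCP p with tool y at yaw+90 deg"
    o=o or get_obs();R=Ro.from_quat(o["ee_rot"]).as_matrix();a=np.radians(yaw)
    x=np.array([-np.cos(a),-np.sin(a),0]);y=np.array([-np.sin(a),np.cos(a),0]);T=np.c_[x,y,[0,0,-1]]
    print("t",round(float(o["clock"]),2),"pos",np.round(o["position"],4),"F",np.round(o["ft_force"],1),"w",round(float(o["grip_width"])*85,1),"j",np.round(o["joint_pos"],2))
    print("turn",np.round(np.degrees(Ro.from_matrix(R.T@T).as_rotvec())/6,2),"shift now",np.round(R.T@(np.array(p)-o["position"])/.04,2),"shift after turn",np.round(T.T@(np.array(p)-o["position"])/.04,2))
E
python3 -c "
from h import *
go([.529,-.267,.010],5.8)"
```

```text
t 1.87 pos [0.4287 0.0589 0.1971] F [ 0.1  0.1 -0. ] w 55.3 j [-0.58 -0.12  0.32  1.95  0.04  1.31  1.39]
turn [ 0.  0. -0.] shift now [-1.67 -8.36  4.68] shift after turn [-1.67 -8.36  4.68]
```

Emit:
carry_out(
  commands=[
    [[-0.17, -0.84, 0, 0, 0, 0], [-0.17, -0.84, 0, 0, 0, 0], [-0.17, -0.84, 0, 0, 0, 0], [-0.17, -0.84, 0, 0, 0, 0], [-0.17, -0.84, 0, 0, 0, 0], [-0.17, -0.84, 0, 0, 0, 0], [-0.17, -0.84, 0, 0, 0, 0], [-0.17, -0.84, 0, 0, 0, 0], [-0.17, -0.84, 0, 0, 0, 0], [-0.14, -0.8, 0, 0, 0, 0], [0, 0, 0.6, 0, 0, 0], [0, 0, 0.7, 0, 0, 0], [0, 0, 0.7, 0, 0, 0], [0, 0, 0.6, 0, 0, 0], [0, 0, 0.6, 0, 0, 0], [0, 0, 0.4, 0, 0, 0], [0, 0, 0, 0, 0, 0]],
  ],
)

```text
clock: 3.28
position: [0.5265, -0.264, 0.0494]
ee_rot: [-0.051, 0.999, 0.001, -0.003]
ft_force: [-0.2, -0.2, -1.1]
grip_width: 0.649
grasp_force: 0.0
```

```bash
python3 -c "
from h import *
go([.529,-.267,.010],5.8)
a=camera('top');s=camera('scene')
f=lambda im,x,y:cv2.resize(im[y:y+100,x:x+100],None,fx=4,fy=4,interpolation=cv2.INTER_CUBIC)
cv2.imwrite('pics/g1.png',np.hstack([f(a,410,180),f(s,150,170)])[:,:,::-1])
"
```

```text
t 3.28 pos [ 0.5265 -0.264   0.0494] F [-0.2 -0.2 -1.1] w 55.2 j [-0.12  0.44  0.63  1.75 -0.29  1.06  2.29]
turn [ 0.02 -0.05 -0.  ] shift now [-0.06 -0.08  0.99] shift after turn [-0.05 -0.08  0.99]
```

View pics/g1.png

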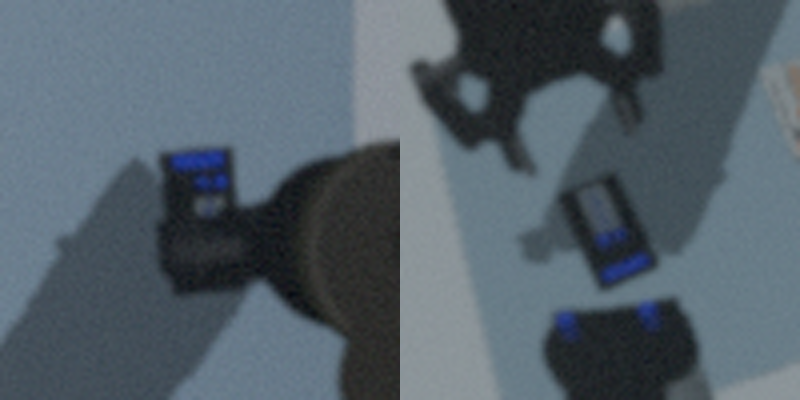

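The fingers straddle the housing: the cassette shows at left px (160–235, 150–290), with the gripper over its middle. I descend and grip.

Emit:
carry_out(
  commands=[
    [[-0.05, -0.07, 0.3, 0, 0, 0], [0, 0, 0.3, 0, 0, 0], [0, 0, 0.2, 0, 0, 0], [0, 0, 0.1, 0, 0, 0], [0, 0, 0.05, 0, 0, 0], [0, 0, 0, 0, 0, 0], [0, 0, 0, 0, 0, 0]],
  ],
)

```text
clock: 3.97
position: [0.5311, -0.268, 0.0152]
ee_rot: [-0.05, 0.999, -0.0, 0.0]
ft_force: [0.6, -0.1, 0.5]
grip_width: 0.649
grasp_force: 0.0
```

```bash
python3 -c "
from h import *
go([.529,-.267,.010],5.8)
"
```

```text
t 3.97 pos [ 0.5311 -0.268   0.0152] F [ 0.6 -0.1  0.5] w 55.2 j [-0.1   0.49  0.61  1.76 -0.33  0.99  2.31]
turn [-0.  0. -0.] shift now [0.05 0.03 0.13] shift after turn [0.05 0.03 0.13]
```

Emit:
carry_out(
  commands=[
    [[0.05, 0, 0.1, 0, 0, 0], [0, 0, 0, 0, 0, 0], [0, 0, 0, 0, 0, 0]],
  ],
)

```text
clock: 4.22
position: [0.5288, -0.268, 0.011]
ee_rot: [-0.05, 0.999, 0.0, -0.0]
ft_force: [-0.7, 0.2, 0.3]
grip_width: 0.651
grasp_force: 0.0
```

Emit:
carry_out(
  commands=[
    [[0, 0, 0, 0, 0, 0], [0, 0, 0, 0, 0, 0], [0, 0, 0, 0, 0, 0], [0, 0, 0, 0, 0, 0], [0, 0, 0, 0, 0, 0], [0, 0, 0, 0, 0, 0]],
  ],
  hand=1,
  force=35,
)

```text
clock: 4.72
position: [0.529, -0.268, 0.011]
ee_rot: [-0.05, 0.999, 0.0, 0.0]
ft_force: [-0.4, 0.6, 0.1]
grip_width: -0.003
grasp_force: 0.0
```

```bash
python3 -c "
from h import *
go([.529,-.267,.010],5.8)
"
```

```text
t 4.72 pos [ 0.529 -0.268  0.011] F [-0.4  0.6  0.1] w -0.3 j [-0.1   0.49  0.61  1.77 -0.33  0.98  2.32]
turn [ 0.  0. -0.] shift now [-0.    0.03  0.02] shift after turn [-0.    0.03  0.02]
```

The fingers shut on nothing, so I look.

```bash
python3 -c "
from h import *
a=camera('top');s=camera('scene');np.save('t1.npy',a);np.save('s1.npy',s)
f=lambda im,x,y:cv2.resize(im[y:y+100,x:x+100],None,fx=4,fy=4,interpolation=cv2.INTER_CUBIC)
cv2.imwrite('pics/g2.png',np.hstack([f(a,410,180),f(s,150,170)])[:,:,::-1])
print(pix('top',get_obs()['position']),pix('scene',get_obs()['position']))
"
```

```text
[461.27836702 235.25943053] [200.03952664 225.97261411]
```

View pics/g2.png

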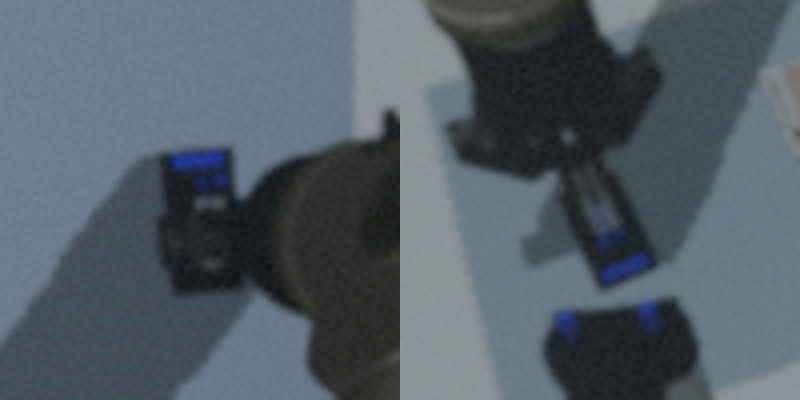

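```bash
python3 -c "
from h import *
k=10
def f(n,im,x,y):
    c=cv2.resize(im[y:y+50,x:x+40],None,fx=k,fy=k,interpolation=cv2.INTER_CUBIC);c=np.clip((c.astype(float)-10)*2.2,0,255).astype(np.uint8)
    for z,col in((.011,(255,0,0)),(.023,(0,255,0)),(.035,(255,255,0))):
        u=(pix(n,[.529,-.268,z])-[x,y]+.5)*k;cv2.circle(c,tuple(int(v) for v in u),4,col,1)
    return c
cv2.imwrite('pics/g3.png',np.hstack([f('top',np.load('t1.npy'),445,210),f('scene',np.load('s1.npy'),180,195)])[:,:,::-1])
"
```

```text
(no output)
```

View pics/g3.png

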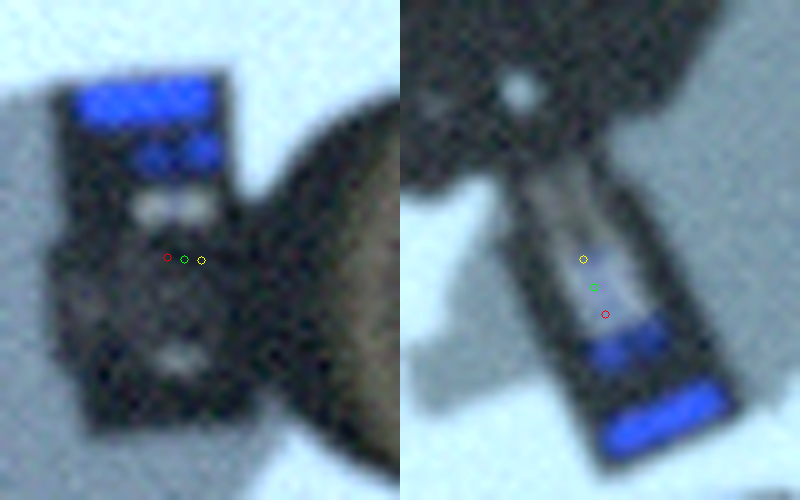

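The fingers passed over the housing although the TCP reads z = 11 mm. I check the height zero by touching the mat softly just behind the cassette.

Emit:
carry_out(
  commands=[
    [[0, 0, -0.5, 0, 0, 0], [0, 0, -0.5, 0, 0, 0], [0.8, 0, 0, 0, 0, 0], [0.8, 0, 0, 0, 0, 0], [0, 0, 0, 0, 0, 0], [0, 0, 0.4, 0, 0, 0], [0, 0, 0.3, 0, 0, 0], [0, 0, 0.2, 0, 0, 0], [0, 0, 0.1, 0, 0, 0], [0, 0, 0, 0, 0, 0], [0, 0, 0, 0, 0, 0]],
  ],
)

```text
clock: 5.73
position: [0.4653, -0.2746, 0.0109]
ee_rot: [-0.05, 0.999, -0.0, -0.0]
ft_force: [0.2, -0.5, 0.9]
grip_width: -0.001
grasp_force: 0.0
```

Emit:
carry_out(
  commands=[
    [[0, 0, 0.05, 0, 0, 0], [0, 0, 0.05, 0, 0, 0], [0, 0, 0, 0, 0, 0]],
  ],
)

```text
clock: 5.98
position: [0.4653, -0.2744, 0.0069]
ee_rot: [-0.05, 0.999, 0.0, 0.0]
ft_force: [0.2, 0.7, 1.1]
grip_width: -0.002
grasp_force: 0.0
```

Emit:
carry_out(
  commands=[
    [[0, 0, 0.05, 0, 0, 0], [0, 0, 0.03, 0, 0, 0], [0, 0, 0, 0, 0, 0]],
  ],
)

```text
clock: 6.23
position: [0.4652, -0.2744, 0.0035]
ee_rot: [-0.05, 0.999, 0.0, -0.0]
ft_force: [-0.8, -0.7, 0.0]
grip_width: -0.002
grasp_force: 0.0
```

Emit:
carry_out(
  commands=[
    [[0, 0, 0.05, 0, 0, 0], [0, 0, 0, 0, 0, 0]],
  ],
)

```text
clock: 6.4
position: [0.4652, -0.2744, 0.0015]
ee_rot: [-0.05, 0.999, 0.0, -0.0]
ft_force: [-0.0, -1.0, -0.3]
grip_width: -0.001
grasp_force: 0.0
```

Emit:
carry_out(
  commands=[
    [[0, 0, 0.06, 0, 0, 0], [0, 0, 0, 0, 0, 0]],
  ],
)

```text
clock: 6.57
position: [0.4651, -0.2743, -0.001]
ee_rot: [-0.05, 0.999, 0.0, -0.0]
ft_force: [-0.2, 1.0, -0.8]
grip_width: 0.004
grasp_force: 0.0
```

Emit:
carry_out(
  commands=[
    [[0, 0, 0.06, 0, 0, 0], [0, 0, 0, 0, 0, 0]],
  ],
)

```text
clock: 6.73
position: [0.4651, -0.2743, -0.0034]
ee_rot: [-0.05, 0.999, 0.0, -0.0]
ft_force: [0.3, -0.3, -0.3]
grip_width: -0.003
grasp_force: 0.0
```

Emit:
carry_out(
  commands=[
    [[0, 0, 0.06, 0, 0, 0], [0, 0, 0, 0, 0, 0]],
  ],
)

```text
clock: 6.9
position: [0.4651, -0.2743, -0.0058]
ee_rot: [-0.05, 0.999, 0.0, -0.0]
ft_force: [-0.3, 0.2, -0.2]
grip_width: 0.003
grasp_force: 0.0
```

Emit:
carry_out(
  commands=[
    [[0, 0, 0.05, 0, 0, 0], [0, 0, 0, 0, 0, 0]],
  ],
)

```text
clock: 7.07
position: [0.4651, -0.2744, -0.0078]
ee_rot: [-0.05, 0.999, 0.0, -0.0]
ft_force: [0.4, -0.2, -0.0]
grip_width: -0.005
grasp_force: 0.0
```

```bash
python3 -c "
from h import *
k=8
im=camera('scene');np.save('s2.npy',im);x,y=150,160
c=cv2.resize(im[y:y+70,x:x+80],None,fx=k,fy=k,interpolation=cv2.INTER_CUBIC);c=np.clip((c.astype(float)-10)*2.2,0,255).astype(np.uint8)
P=get_obs()['position'];print(P)
for z,col in((.002,(255,0,0)),(.012,(0,255,0)),(.022,(255,255,0))):
    u=(pix('scene',[P[0],P[1],z])-[x,y]+.5)*k;cv2.circle(c,tuple(int(v) for v in u),4,col,1)
cv2.imwrite('pics/g4.png',c[:,:,::-1])
"
```

```text
[ 0.46516755 -0.27438837 -0.00760403]
```

View pics/g4.png

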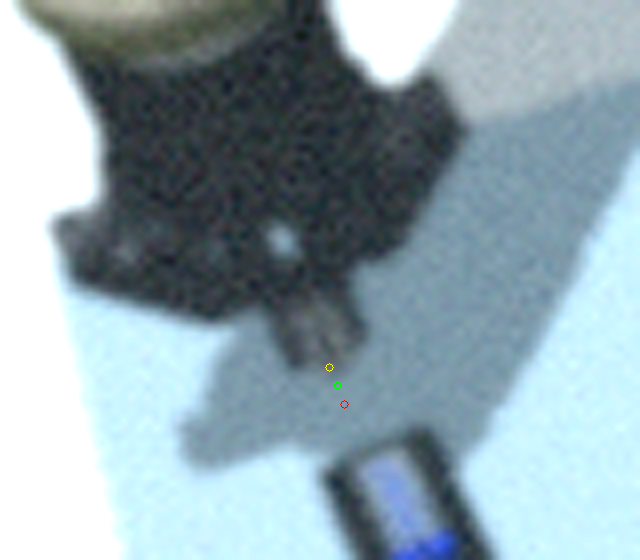

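The shut tips, at crop px (320,370), appear about 20 mm above the mat while the reading is −8 mm, so the reported pose has an offset. I carry on down gently to contact.

Emit:
carry_out(
  commands=[
    [[0, 0, 0.1, 0, 0, 0], [0, 0, 0.1, 0, 0, 0], [0, 0, 0, 0, 0, 0]],
  ],
)

```text
clock: 7.37
position: [0.4648, -0.2742, -0.0163]
ee_rot: [-0.05, 0.999, 0.0, -0.001]
ft_force: [0.1, 0.2, -0.0]
grip_width: 0.0
grasp_force: 0.0
```

Emit:
carry_out(
  commands=[
    [[0, 0, 0.06, 0, 0, 0], [0, 0, 0, 0, 0, 0]],
  ],
)

```text
clock: 7.53
position: [0.4651, -0.2743, -0.0183]
ee_rot: [-0.05, 0.999, 0.0, -0.0]
ft_force: [-0.3, -0.1, -0.1]
grip_width: 0.001
grasp_force: 0.0
```

Emit:
carry_out(
  commands=[
    [[0, 0, 0.06, 0, 0, 0], [0, 0, 0, 0, 0, 0]],
  ],
)

```text
clock: 7.7
position: [0.4652, -0.2744, -0.0206]
ee_rot: [-0.05, 0.999, 0.0, -0.0]
ft_force: [-0.2, 0.2, 0.1]
grip_width: 0.001
grasp_force: 0.0
```

```bash
python3 -c "
from h import *
im=camera('scene');a=camera('top');np.save('s3.npy',im);np.save('t3.npy',a)
P=get_obs()['position'];print(P)
# dark tip extents: compare scene before/after
d=cv2.absdiff(im,np.load('s2.npy')).max(2)
p=onz('scene',(189.75,206),.02);print(p)
"
```

```text
[ 0.4652718  -0.27447153 -0.02026935]
[ 0.46435547 -0.27728362  0.02      ]
```

Emit:
carry_out(
  commands=[
    [[0, 0, 0.06, 0, 0, 0], [0, 0, 0, 0, 0, 0]],
  ],
)

```text
clock: 7.97
position: [0.4652, -0.2743, -0.0229]
ee_rot: [-0.05, 0.999, 0.0, -0.0]
ft_force: [-0.2, 0.6, -0.3]
grip_width: 0.001
grasp_force: 0.0
```

Emit:
carry_out(
  commands=[
    [[0, 0, 0.05, 0, 0, 0], [0, 0, 0, 0, 0, 0]],
  ],
)

```text
clock: 8.13
position: [0.4651, -0.2744, -0.025]
ee_rot: [-0.05, 0.999, 0.0, -0.0]
ft_force: [1.0, -1.4, 0.4]
grip_width: -0.003
grasp_force: 0.0
```

Emit:
carry_out(
  commands=[
    [[0, 0, 0.05, 0, 0, 0], [0, 0, 0, 0, 0, 0]],
  ],
)

```text
clock: 8.3
position: [0.4651, -0.2744, -0.027]
ee_rot: [-0.05, 0.999, 0.0, -0.0]
ft_force: [-0.2, -0.2, -0.3]
grip_width: -0.001
grasp_force: 0.0
```

Emit:
carry_out(
  commands=[
    [[0, 0, 0.04, 0, 0, 0], [0, 0, 0, 0, 0, 0]],
  ],
)

```text
clock: 8.47
position: [0.4652, -0.2744, -0.0285]
ee_rot: [-0.05, 0.999, 0.0, -0.0]
ft_force: [0.3, 0.4, 0.7]
grip_width: -0.001
grasp_force: 0.0
```

Emit:
carry_out(
  commands=[
    [[0, 0, 0.04, 0, 0, 0], [0, 0, 0, 0, 0, 0]],
  ],
)

```text
clock: 8.63
position: [0.4652, -0.2744, -0.0301]
ee_rot: [-0.05, 0.999, 0.0, -0.0]
ft_force: [-0.1, 0.2, 0.2]
grip_width: -0.001
grasp_force: 0.0
```

Emit:
carry_out(
  commands=[
    [[0, 0, 0.04, 0, 0, 0], [0, 0, 0, 0, 0, 0]],
  ],
)

```text
clock: 8.8
position: [0.4652, -0.2744, -0.0317]
ee_rot: [-0.05, 0.999, 0.0, -0.0]
ft_force: [0.9, 0.9, 0.1]
grip_width: 0.003
grasp_force: 0.0
```

```bash
python3 -c "
from h import *
P=get_obs();print(P['position'],P['ft_force'])
im=camera('scene');np.save('s3.npy',im)
g=im[:,:,:].max(2)
for i,f in (('s2',np.load('s2.npy')),('now',im)):
    print(i);print(f.max(2)[198:224:1,184:202])
" | cut -c1-90
```

```text
[ 0.46516328 -0.27436217 -0.03167892] [0.90366685 0.92708971 0.07045935]
s2
[[ 40  45  49  50  49  55  61  53  49  49  61  77  83  88  87  91  88  87]
 [ 51  46  55  60  58  57  58  61  54  49  53  71  84  88  85  86  88  87]
 [ 53  48  53  62  65  60  59  59  57  52  48  62  79  86  87  86  89  88]
 [ 58  49  51  56  61  57  59  61  63  53  55  60  77  85  87  88  88  89]
 [ 62  52  47  54  58  65  52  63  65  61  56  64  80  85  83  88  89  90]
 [ 72  53  47  53  63  66  53  54  63  60  66  76  85  89  86  87  86  87]
 [ 78  64  51  50  58  60  62  57  63  67  73  83  88  88  83  90  86  88]
 [ 84  74  55  55  63  68  61  62  64  75  79  86  86  86  83  90  88  86]
 [ 87  79  72  72  75  75  75  69  73  79  85  86  87  90  86  89  87  89]
 [ 87  89  82  84  85  83  80  79  81  85  87  86  83  90  86  87  87  88]
 [ 91  83  88  85  84  85  86  86  89  88  88  89  86  83  88  86  88  83]
 [ 87  86  88  90  85  86  89  88  86  89  89  87  86  87  90  87  89  87]
 [ 88  84  85  85  88  89  87  88  90  88  89  87  85  87  89  88  89  88]
 [ 85  87  87  88  89  88  84  88  87  85  86  88
[... 2181 characters left out ...]
 85  79  79  70  62  53]
 [ 97  95  89  91  89  90  86  86  86  84  81  80  74  71  67  65  56  47]
 [110 109 105 103  98  90  88  84  81  75  72  72  66  77  83  79  71  54]
 [126 126 122 118 112  97  82  72  66  61  66  75  88  94  97  93  84  71]
 [132 131 131 130 120 101  77  60  49  60  73  87  99 108 107 103  97  81]
 [132 133 135 133 126 103  73  52  44  49  72  91  98 107 108 108  99  88]
 [134 132 131 131 123 110  80  53  44  44  60  80  99 107 111 111 106  97]
 [133 134 135 133 131 118  92  63  42  38  48  70  89 101 113 108 108 103]
 [134 132 133 132 132 126 104  76  51  41  44  65  77  96 106 112 110 107]
 [133 131 134 134 133 128 115  87  60  45  44  54  71  91 102 112 112 108]]
```

Emit:
carry_out(
  commands=[
    [[0, 0, 0.03, 0, 0, 0], [0, 0, 0, 0, 0, 0]],
  ],
)

```text
clock: 9.02
position: [0.4654, -0.2745, -0.0321]
ee_rot: [-0.05, 0.999, 0.0, 0.0]
ft_force: [-3.1, 1.7, 8.6]
grip_width: 0.001
grasp_force: 4.1
```

Emit:
carry_out(
  commands=[
    [[0, 0, 0.03, 0, 0, 0], [0, 0, 0, 0, 0, 0]],
  ],
)

```text
clock: 9.18
position: [0.4655, -0.2745, -0.0322]
ee_rot: [-0.05, 0.999, 0.001, 0.0]
ft_force: [-7.5, 5.1, 25.4]
grip_width: 0.001
grasp_force: 12.8
```

Emit:
carry_out(
  commands=[
    [[0, 0, 0.03, 0, 0, 0], [0, 0, 0, 0, 0, 0]],
  ],
)

```text
clock: 9.35
position: [0.4655, -0.2746, -0.0323]
ee_rot: [-0.05, 0.999, 0.001, 0.0]
ft_force: [-14.2, 10.1, 43.3]
grip_width: 0.001
grasp_force: 21.6
```

```bash
python3 -c "
from h import *
P=get_obs();print(P['position'],P['ft_force'],P['tau'])
for q in ((190.5,211.5),(191.5,211),(189.8,211.3)):print(onz('scene',q,.002),onz('scene',q,.006))
"
```

```text
[ 0.46549885 -0.27458624 -0.03234029] [-14.15648523  10.1387768   43.33175829] [ 2.84331227e-01 -3.59237838e+01  6.85348123e+00 -2.50092244e+01
 -7.29879644e-01 -5.75665042e+00  1.59624685e-02]
[ 0.46768573 -0.28056425  0.002     ] [ 0.47095898 -0.28031332  0.006     ]
[ 0.46713517 -0.27780095  0.002     ] [ 0.47041083 -0.27756213  0.006     ]
[ 0.46632335 -0.28210017  0.002     ] [ 0.46960257 -0.28184252  0.006     ]
```

Contact with the mat (z = 2 mm) comes at a reading of −32 mm, so true tip height = reading + 34 mm. I'll use that from here on, and I'll no longer batch steps at contact. I lift and redo the grasp.

Emit:
carry_out(
  commands=[
    [[0, 0, -0.5, 0, 0, 0], [0, 0, -0.8, 0, 0, 0], [0, 0, -0.4, 0, 0, 0], [-0.8, 0, 0, 0, 0, 0], [-0.8, 0, 0, 0, 0, 0], [0, 0, 0, 0, 0, 0], [0, 0, 0, 0, 0, 0]],
  ],
  hand=-0.3,
)

```text
clock: 9.93
position: [0.5303, -0.2673, 0.0326]
ee_rot: [-0.052, 0.999, -0.0, -0.0]
ft_force: [-0.4, 0.4, -0.5]
grip_width: 0.656
grasp_force: 0.0
```

```bash
python3 -c "
from h import *
go([.529,-.266,-.0235],5.8)
"
```

```text
t 9.93 pos [ 0.5303 -0.2673  0.0326] F [-0.4  0.4 -0.5] w 55.8 j [-0.11  0.47  0.63  1.75 -0.32  1.02  2.31]
turn [-0.   -0.    0.02] shift now [0.03 0.04 1.4 ] shift after turn [0.03 0.03 1.4 ]
```

Emit:
carry_out(
  commands=[
    [[0.05, 0.05, 0.4, 0, 0, 0], [0, 0, 0.4, 0, 0, 0], [0, 0, 0.3, 0, 0, 0], [0, 0, 0.2, 0, 0, 0], [0, 0, 0.1, 0, 0, 0], [0, 0, 0, 0, 0, 0], [0, 0, 0, 0, 0, 0]],
  ],
)

```text
clock: 10.52
position: [0.5268, -0.2665, -0.0227]
ee_rot: [-0.05, 0.999, -0.0, 0.0]
ft_force: [0.2, -0.3, 0.7]
grip_width: 0.649
grasp_force: 0.0
```

Emit:
carry_out(
  commands=[
    [[0, 0, 0, 0, 0, 0], [0, 0, 0, 0, 0, 0], [0, 0, 0, 0, 0, 0], [0, 0, 0, 0, 0, 0], [0, 0, 0, 0, 0, 0], [0, 0, 0, 0, 0, 0]],
  ],
  hand=1,
  force=35,
)

```text
clock: 11.02
position: [0.5274, -0.2665, -0.0222]
ee_rot: [-0.05, 0.999, -0.0, 0.001]
ft_force: [-1.4, 0.1, 6.8]
grip_width: 0.335
grasp_force: 35.4
```

Gripped at 28.5 mm, as expected for the housing. I lift, turn to the holder's yaw and carry it over.

Emit:
carry_out(
  commands=[
    [[0, 0, -0.1, 0, 0, 0], [0, 0, -0.3, 0, 0, 0], [0, 0, -0.6, 0, 0, 0], [0, 0, -0.8, 0, 0, 0], [0, 0, -0.7, 0, 0, 0.7], [0, 0, -0.3, 0, 0, 0.8], [0, 0, 0, 0, 0, 0.7], [0, 0, 0, 0, 0, 0], [0, 0, 0, 0, 0, 0]],
  ],
)

```text
clock: 11.77
position: [0.5266, -0.266, 0.0893]
ee_rot: [0.063, 0.998, 0.0, -0.0]
ft_force: [0.3, -0.6, -1.8]
grip_width: 0.341
grasp_force: 34.7
```

```bash
python3 -c "
from h import *
go([.5365,.1613,.078],-7.5)
"
```

```text
t 11.77 pos [ 0.5266 -0.266   0.0893] F [ 0.3 -0.6 -1.8] w 29.0 j [-0.18  0.4   0.71  1.72 -0.29  1.13  2.06]
turn [ 0.   -0.    0.04] shift now [ 1.11 10.63  0.28] shift after turn [ 1.15 10.62  0.28]
```

Emit:
carry_out(
  commands=[
    [[0.05, 0.3, 0, 0, 0, 0.04], [0.08, 0.6, 0, 0, 0, 0], [0.08, 0.72, 0, 0, 0, 0], [0.08, 0.75, 0, 0, 0, 0], [0.08, 0.75, 0, 0, 0, 0], [0.08, 0.75, 0, 0, 0, 0], [0.08, 0.75, 0, 0, 0, 0], [0.08, 0.75, 0, 0, 0, 0], [0.08, 0.75, 0, 0, 0, 0], [0.08, 0.75, 0, 0, 0, 0], [0.08, 0.75, 0, 0, 0, 0], [0.08, 0.75, 0, 0, 0, 0], [0.08, 0.75, 0, 0, 0, 0], [0.08, 0.7, 0, 0, 0, 0], [0.05, 0.5, 0, 0, 0, 0], [0.04, 0.25, 0, 0, 0, 0], [0, 0.1, 0, 0, 0, 0], [0, 0, 0, 0, 0, 0], [0, 0, 0, 0, 0, 0]],
  ],
)

```text
clock: 13.35
position: [0.537, 0.1613, 0.0889]
ee_rot: [0.067, 0.998, -0.0, -0.0]
ft_force: [0.1, -0.3, -1.1]
grip_width: 0.336
grasp_force: 34.8
```

```bash
python3 -c "
from h import *
go([.5365,.1613,.02],-7.5)
"
```

```text
t 13.35 pos [0.537  0.1613 0.0889] F [ 0.1 -0.3 -1.1] w 28.6 j [-0.83  0.3   0.53  1.79 -0.17  1.1   1.2 ]
turn [-0.01 -0.   -0.04] shift now [0.01 0.   1.72] shift after turn [ 0.01 -0.    1.72]
```

Emit:
carry_out(
  commands=[
    [[0, 0, 0.3, 0, 0, 0], [0, 0, 0.5, 0, 0, 0], [0, 0, 0.4, 0, 0, 0], [0, 0, 0.3, 0, 0, 0], [0, 0, 0.2, 0, 0, 0], [0, 0, 0, 0, 0, 0], [0, 0, 0, 0, 0, 0]],
  ],
)

```text
clock: 13.93
position: [0.5369, 0.1625, 0.0209]
ee_rot: [0.067, 0.998, -0.0, -0.0]
ft_force: [-0.1, 0.1, -0.3]
grip_width: 0.34
grasp_force: 34.8
```

```bash
python3 -c "
from h import *
go([.5365,.1613,.01],-7.5)
a=camera('top');s=camera('scene');np.save('t5.npy',a);np.save('s5.npy',s)
f=lambda im,x,y:np.clip(cv2.resize(im[y:y+100,x:x+80],None,fx=5,fy=5,interpolation=cv2.INTER_CUBIC).astype(float)*1.6,0,255)
cv2.imwrite('pics/p1.png',np.hstack([f(a,225,175),f(s,320,135)])[:,:,::-1])
"
```

```text
t 13.93 pos [0.5369 0.1625 0.0209] F [-0.1  0.1 -0.3] w 28.9 j [-0.8   0.39  0.51  1.84 -0.23  0.96  1.24]
turn [-0.   -0.   -0.03] shift now [ 0.01 -0.03  0.27] shift after turn [ 0.01 -0.03  0.27][ WARN:0@1.683] global loadsave.cpp:1063 imwrite_ Unsupported depth image for selected encoder is fallbacked to CV_8U.
```

View pics/p1.png

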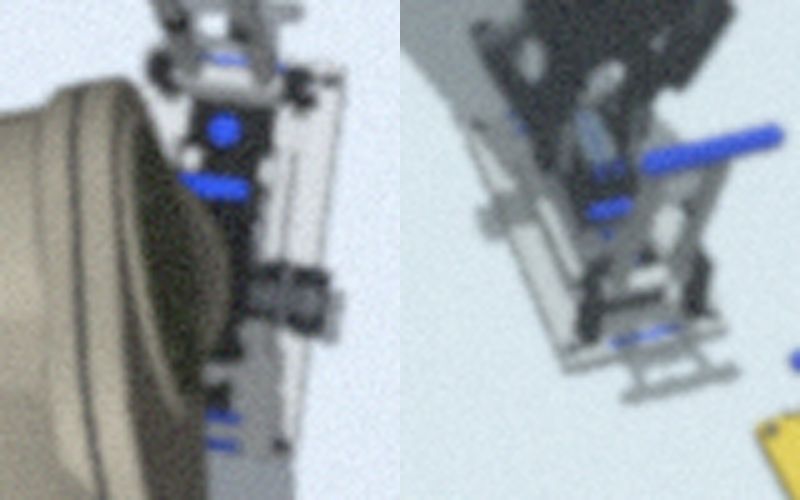

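```bash
python3 -c "
from h import *
a=np.load('t5.npy');s=np.load('s5.npy')
for n,im,roi in (('top',a,(255,203,285,220)),('scene',s,(425,165,455,185)),('scene',s,(433,175,450,182)),('scene',s,(352,170,370,181))):
    for b in blobs(n,im,roi,(105,120,50),(130,255,255),5):print(n,b)
hx=np.array([np.cos(np.radians(-7.5)),np.sin(np.radians(-7.5)),0]);hy=np.array([-hx[1],hx[0],0])
def rep(p,t):
    d=p-np.array([.55,.1602,0]);print(t,p.round(4),'along',(d@hx).round(4),'lat',(d@hy).round(4))
rep(onz('top',(267.8,212),.051),'band top z.051')
rep(onz('top',(269.4,200.6),.033),'stop dot')
rep(onz('scene',(320+210/5-.4,135+210/5-.4),.051),'band scene')
import itertools
for q,z in (((130,190),.012),((270,203),.012),((85,477),.012),((225,494),.012),((177,299),.025),((171,334),.025),((166,372),.025)):rep(onz('top',(225+q[0]/4-.4,140+q[1]/4-.4),z),q)
for q in ((130,258),(211,263),(122,412),(196,422)):rep(onz('top',(225+q[0]/4-.4,140+q[1]/4-.4),.027),('rail/frame',q))
" 2>&1
```

```text
top (array([269.5, 203.4]), 10, ((269.5, 203.5), (1.0, 5.0), 90.0))
top (array([268.21428571, 211.91428571]), 70, ((267.53851318359375, 211.80770874023438), (13.532013893127441, 5.687368392944336), 11.309932708740234))
scene (array([361.        , 176.16666667]), 30, ((361.0499572753906, 176.15000915527344), (3.4785051345825195, 8.221921920776367), 71.56504821777344))
band top z.051 [0.5735 0.1557 0.051 ] along 0.0238 lat -0.0014
stop dot [0.5986 0.1555 0.033 ] along 0.0488 lat 0.0017
band scene [0.574  0.1565 0.051 ] along 0.0243 lat -0.0005
(130, 190) [0.6294 0.1869 0.012 ] along 0.0752 lat 0.0368
(270, 203) [0.6232 0.1086 0.012 ] along 0.0793 lat -0.0416
(85, 477) [0.4699 0.2082 0.012 ] along -0.0857 lat 0.0372
(225, 494) [0.4621 0.1304 0.012 ] along -0.0833 lat -0.0411
(177, 299) [0.5689 0.1572 0.025 ] along 0.0191 lat -0.0005
(171, 334) [0.5498 0.1601 0.025 ] along -0.0002 lat -0.0001
(166, 372) [0.529  0.1624 0.025 ] along -0.0211 lat -0.0006
('rail/frame', (130, 258)) [0.5909 0.1832 0.027 ] along 0.0375 lat 0.0282
('rail/frame', (211, 263)) [0.5888 0.1387 0.027 ] along 0.0413 lat -0.0162
('rail/frame', (122, 412)) [0.5069 0.1857 0.027 ] along -0.046 lat 0.0196
('rail/frame', (196, 422)) [0.5022 0.1451 0.027 ] along -0.0454 lat -0.0212
```

The picture shows the cassette's blue band at px (268,212). It lies within about 1 mm of the bed axis, with the cassette centre 10 mm short of the bed middle. I back off 2 mm and lower it.

Emit:
carry_out(
  commands=[
    [[0.05, 0, 0.1, 0, 0, 0], [0, 0, 0.12, 0, 0, 0], [0, 0, 0.1, 0, 0, 0], [0, 0, 0.05, 0, 0, 0], [0, 0, 0, 0, 0, 0], [0, 0, 0, 0, 0, 0]],
  ],
)

```text
clock: 14.53
position: [0.5348, 0.1632, 0.0061]
ee_rot: [0.067, 0.998, -0.0, -0.0]
ft_force: [-0.2, -0.2, -0.4]
grip_width: 0.34
grasp_force: 34.8
```

Emit:
carry_out(
  commands=[
    [[0, 0, 0.04, 0, 0, 0], [0, 0, 0, 0, 0, 0]],
  ],
)

```text
clock: 14.7
position: [0.5349, 0.1633, 0.0045]
ee_rot: [0.067, 0.998, 0.0, 0.0]
ft_force: [-0.3, -0.3, -0.7]
grip_width: 0.336
grasp_force: 34.8
```

Emit:
carry_out(
  commands=[
    [[0, 0, 0.03, 0, 0, 0], [0, 0, 0, 0, 0, 0]],
  ],
)

```text
clock: 14.87
position: [0.5348, 0.1633, 0.0033]
ee_rot: [0.067, 0.998, 0.0, -0.0]
ft_force: [-0.9, -0.4, 0.2]
grip_width: 0.337
grasp_force: 34.8
```

Emit:
carry_out(
  commands=[
    [[0, 0, 0.03, 0, 0, 0], [0, 0, 0, 0, 0, 0]],
  ],
)

```text
clock: 15.03
position: [0.535, 0.163, 0.0023]
ee_rot: [0.067, 0.998, -0.0, 0.0]
ft_force: [-0.6, -1.7, 2.7]
grip_width: 0.339
grasp_force: 35.1
```

Emit:
carry_out(
  commands=[
    [[0, -0.015, 0.025, 0, 0, 0], [0, 0, 0, 0, 0, 0]],
  ],
)

```text
clock: 15.2
position: [0.5351, 0.1623, 0.0013]
ee_rot: [0.067, 0.998, -0.0, 0.0]
ft_force: [0.2, -2.0, -1.3]
grip_width: 0.335
grasp_force: 34.9
```

Emit:
carry_out(
  commands=[
    [[0, -0.015, 0.025, 0, 0, 0], [0, 0, 0, 0, 0, 0]],
  ],
)

```text
clock: 15.37
position: [0.5349, 0.1622, 0.0003]
ee_rot: [0.067, 0.998, 0.0, 0.0]
ft_force: [-0.2, -1.1, 2.7]
grip_width: 0.343
grasp_force: 35.2
```

Emit:
carry_out(
  commands=[
    [[0, -0.01, 0.02, 0, 0, 0], [0, 0, 0, 0, 0, 0]],
  ],
)

```text
clock: 15.53
position: [0.5351, 0.1622, 0.0]
ee_rot: [0.067, 0.998, 0.0, 0.0]
ft_force: [-2.2, -0.1, 8.6]
grip_width: 0.342
grasp_force: 36.0
```

Emit:
carry_out(
  commands=[
    [[0, 0, -0.012, 0, 0, 0], [-0.025, 0, 0, 0, 0, 0], [-0.025, 0, 0, 0, 0, 0], [0, 0, 0, 0, 0, 0]],
  ],
)

```text
clock: 15.87
position: [0.5363, 0.1619, 0.0]
ee_rot: [0.067, 0.998, 0.0, -0.0]
ft_force: [-3.8, 0.3, 7.4]
grip_width: 0.336
grasp_force: 35.8
```

Emit:
carry_out(
  commands=[
    [[0, 0, -0.012, 0, 0, 0], [-0.025, 0, 0, 0, 0, 0], [-0.025, 0, 0, 0, 0, 0], [0, 0, 0, 0, 0, 0]],
  ],
)

```text
clock: 16.2
position: [0.5387, 0.1614, 0.0003]
ee_rot: [0.067, 0.998, 0.0, 0.0]
ft_force: [-0.8, 0.5, 2.8]
grip_width: 0.337
grasp_force: 35.3
```

Sliding freely. I continue in small steps and watch the force.

Emit:
carry_out(
  commands=[
    [[-0.025, 0, 0, 0, 0, 0], [-0.025, 0, 0, 0, 0, 0], [-0.025, 0, 0, 0, 0, 0], [0, 0, 0, 0, 0, 0]],
  ],
)

```text
clock: 16.53
position: [0.5418, 0.1609, 0.0003]
ee_rot: [0.067, 0.998, 0.0, 0.0]
ft_force: [-0.4, 0.2, 2.1]
grip_width: 0.336
grasp_force: 35.2
```

Emit:
carry_out(
  commands=[
    [[-0.025, 0, 0, 0, 0, 0], [-0.025, 0, 0, 0, 0, 0], [-0.025, 0, 0, 0, 0, 0], [0, 0, 0, 0, 0, 0]],
  ],
)

```text
clock: 16.87
position: [0.5448, 0.1605, 0.0003]
ee_rot: [0.067, 0.998, 0.0, 0.0]
ft_force: [-1.2, 1.9, 1.9]
grip_width: 0.337
grasp_force: 35.1
```

Emit:
carry_out(
  commands=[
    [[-0.025, 0.01, 0, 0, 0, 0], [-0.025, 0, 0, 0, 0, 0], [-0.025, 0, 0, 0, 0, 0], [0, 0, 0, 0, 0, 0]],
  ],
)

```text
clock: 17.2
position: [0.5464, 0.1603, -0.0001]
ee_rot: [0.067, 0.998, -0.0, -0.001]
ft_force: [-6.2, 0.3, 4.8]
grip_width: 0.339
grasp_force: 35.4
```

Emit:
carry_out(
  commands=[
    [[-0.015, 0, 0, 0, 0, 0], [0, 0, 0, 0, 0, 0], [0, 0, 0, 0, 0, 0]],
  ],
)

```text
clock: 17.45
position: [0.5463, 0.1604, -0.0002]
ee_rot: [0.067, 0.998, -0.0, -0.002]
ft_force: [-8.4, 1.3, 5.3]
grip_width: 0.344
grasp_force: 35.5
```

Solid contact at 6–8 N with x held at 0.5463 is the end stop. I ease off the push and release.

Emit:
carry_out(
  commands=[
    [[0.025, 0, -0.01, 0, 0, 0], [0, 0, 0, 0, 0, 0]],
  ],
)

```text
clock: 17.62
position: [0.5464, 0.1604, 0.0004]
ee_rot: [0.067, 0.998, -0.0, -0.001]
ft_force: [-5.1, -0.0, 1.7]
grip_width: 0.34
grasp_force: 35.1
```

Emit:
carry_out(
  commands=[
    [[0, 0, 0, 0, 0, 0], [0, 0, 0, 0, 0, 0], [0, 0, 0, 0, 0, 0], [0, 0, 0, 0, 0, 0]],
  ],
  hand=-0.2,
)

```text
clock: 17.95
position: [0.5477, 0.1603, 0.0009]
ee_rot: [0.067, 0.998, 0.0, 0.0]
ft_force: [-0.1, 0.9, -0.5]
grip_width: 0.6
grasp_force: 0.0
```

Emit:
carry_out(
  commands=[
    [[0, 0, -0.2, 0, 0, 0], [0, 0, -0.4, 0, 0, 0], [0, 0, -0.7, 0, 0, 0], [0, 0, -0.9, 0, 0, 0], [0, 0, -0.9, 0, 0, 0], [0, 0, -0.9, 0, 0, 0], [0, 0.6, -0.5, 0, 0, 0], [0, 0.9, -0.3, 0, 0, 0], [0, 0.9, -0.3, 0, 0, 0], [0, 0.9, -0.3, 0, 0, 0], [0, 0.6, 0, 0, 0, 0], [0, 0, 0, 0, 0, 0], [0, 0, 0, 0, 0, 0]],
  ],
  hand=1,
)

```text
clock: 19.03
position: [0.5677, 0.3164, 0.2168]
ee_rot: [0.066, 0.998, -0.0, 0.0]
ft_force: [-0.3, -0.7, -0.4]
grip_width: 0.003
grasp_force: 0.0
```

```bash
python3 -c "
from h import *
go([.55,.16,.1],-7.5)
a=camera('top');s=camera('scene');np.save('t6.npy',a);np.save('s6.npy',s)
f=lambda im,x,y:np.clip(cv2.resize(im[y:y+100,x:x+80],None,fx=5,fy=5,interpolation=cv2.INTER_CUBIC).astype(float)*1.6,0,255).astype(np.uint8)
cv2.imwrite('pics/p2.png',np.hstack([f(a,225,175),f(s,320,135)])[:,:,::-1])
"
```

```text
t 19.03 pos [0.5677 0.3164 0.2168] F [-0.3 -0.7 -0.4] w 0.3 j [-0.94  0.4   0.49  1.38 -0.19  1.4   0.99]
turn [-0.    0.   -0.01] shift now [-0.07 -3.93  2.92] shift after turn [-0.07 -3.93  2.92]
```

View pics/p2.png

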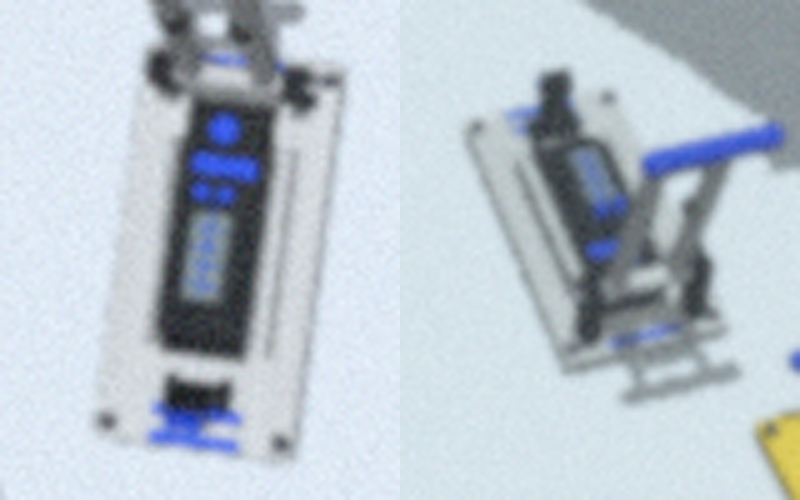

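The cassette sits level and parallel between the rails, against the stop (crop px 160–275, 95–355), ports towards the hinge. Next is the bar.

```bash
cat >> h.py <<'E'
hx=np.array([np.cos(np.radians(-7.6)),np.sin(np.radians(-7.6)),0]);hy=np.array([-hx[1],hx[0],0]);O=np.array([.55,.1597,0])
E
python3 -c "
from h import *
def tri(a,b):
    c1,d1=ray('top',a);c2,d2=ray('scene',b);d1/=np.linalg.norm(d1);d2/=np.linalg.norm(d2)
    s=np.linalg.lstsq(np.c_[d1,-d2],c2-c1,rcond=None)[0];P=c1+s[0]*d1;Q=c2+s[1]*d2
    return (P+Q)/2,np.linalg.norm(P-Q)
s=np.load('s6.npy')
for b in blobs('scene',s,(365,155,405,178),(105,120,50),(130,255,255),20):print(b[0],b[1],b[2])
for q in ((262.1,154.6),(261,154.4),(263.5,154.8)):
    P,e=tri(q,blobs('scene',s,(365,155,405,178),(105,120,50),(130,255,255),20)[0][0]);d=P-O;print(P.round(4),e.round(4),'holder',(d@hx).round(4),(d@hy).round(4))
for th in(1.9,1.57):
    f=np.arctan2(12,160)+th;x=72-160.4*np.cos(f);z=48+160.4*np.sin(f);print(th,x,z,O+hx*x/1000)
print(onz('top',(240,149),.06),onz('scene',(411,205),.06))
"
```

```text
[382.         164.61320755] 106 ((382.0393371582031, 164.66722106933594), (4.065447807312012, 26.912120819091797), 76.75948333740234)
[0.6725 0.1458 0.2017] 0.0012 holder 0.1232 0.0025
[0.6725 0.147  0.2015] 0.0007 holder 0.1231 0.0036
[0.6725 0.1444 0.2021] 0.0037 holder 0.1235 0.0011
1.9 135.06252195495892 195.48314590040562 [0.68387607 0.14183712 0.        ]
1.57 83.86893082431008 207.9602715710615 [0.63313219 0.1486078  0.        ]
[0.70635154 0.21700306 0.06      ] [0.71017602 0.22266904 0.06      ]
```

```bash
python3 -c "
from h import *
go([.6947,.142,.159],-7.6)"
```

```text
t 19.13 pos [0.5684 0.3136 0.217 ] F [ 0.4 -0.6 -0.6] w -0.1 j [-0.94  0.4   0.49  1.38 -0.19  1.4   0.99]
turn [-0.01  0.   -0.03] shift now [-3.71 -3.82  1.46] shift after turn [-3.7  -3.83  1.45]
```

Emit:
carry_out(
  commands=[
    [[-0.4, -0.2, 0, 0, 0, 0], [-0.7, -0.4, 0, 0, 0, 0], [-0.7, -0.6, 0, 0, 0, 0], [-0.7, -0.6, 0, 0, 0, 0], [-0.6, -0.6, 0, 0, 0, 0], [-0.4, -0.6, 0, 0, 0, 0], [-0.2, -0.6, 0, 0, 0, 0], [0, -0.2, 0, 0, 0, 0], [0, 0, 0.2, 0, 0, 0], [0, 0, 0.4, 0, 0, 0], [0, 0, 0.4, 0, 0, 0], [0, 0, 0.3, 0, 0, 0], [0, 0, 0.16, 0, 0, 0], [0, 0, 0, 0, 0, 0], [0, 0, 0, 0, 0, 0]],
  ],
)

```text
clock: 20.38
position: [0.6943, 0.1452, 0.1586]
ee_rot: [0.067, 0.998, 0.0, -0.0]
ft_force: [-0.7, -0.9, -0.3]
grip_width: -0.0
grasp_force: 0.0
```

```bash
python3 -c "
from h import *
go([.6947,.142,.159],-7.6)"
```

```text
t 20.38 pos [0.6943 0.1452 0.1586] F [-0.7 -0.9 -0.3] w -0.0 j [-0.61  0.58  0.53  1.28 -0.28  1.36  1.34]
turn [ 0.   -0.   -0.01] shift now [-0.02 -0.08 -0.01] shift after turn [-0.02 -0.08 -0.01]
```

Emit:
carry_out(
  commands=[
    [[0.1, -0.06, 0, 0, 0, 0], [0.15, 0, -0.02, 0, 0, 0], [0.25, 0, -0.05, 0, 0, 0], [0.25, 0, -0.05, 0, 0, 0], [0.25, 0, -0.04, 0, 0, 0], [0.25, 0, -0.03, 0, 0, 0], [0.25, 0, -0.01, 0, 0, 0], [0.25, 0, 0.01, 0, 0, 0], [0.25, 0, 0.02, 0, 0, 0], [0.25, 0, 0.05, 0, 0, 0], [0.25, 0, 0.06, 0, 0, 0], [0.25, 0, 0.08, 0, 0, 0], [0.15, 0, 0.05, 0, 0, 0], [0, 0, 0, 0, 0, 0]],
  ],
)

```text
clock: 21.55
position: [0.578, 0.1582, 0.1559]
ee_rot: [0.066, 0.998, 0.001, -0.0]
ft_force: [0.3, 0.2, -0.0]
grip_width: -0.0
grasp_force: 0.0
```

```bash
cat >> h.py <<'E'
def tri(a,b):
    c1,d1=ray('top',a);c2,d2=ray('scene',b);d1/=np.linalg.norm(d1);d2/=np.linalg.norm(d2)
    s=np.linalg.lstsq(np.c_[d1,-d2],c2-c1,rcond=None)[0];P=c1+s[0]*d1;Q=c2+s[1]*d2
    return (P+Q)/2,np.linalg.norm(P-Q)
def tip():
    o=get_obs();d=np.array(o['position'])+[.002,-.002,.034]-O;print('tip holder mm',(d@hx*1e3).round(1),(d@hy*1e3).round(1),(d[2]*1e3).round(1),'F',np.round(o['ft_force'],1),'t',o['clock'])
def bar(f):
    p=np.radians(f);return 72-160.4*np.cos(p),48+160.4*np.sin(p)
E
python3 -c "
from h import *
tip();s=camera('scene')
for b in blobs('scene',s,(325,135,405,210),(105,120,50),(130,255,255),25):print(b)
for f in range(100,30,-10):x,z=bar(f);print(f,pix('scene',O+hx*x/1e3+[0,0,z/1e3]))
"
```

```text
tip holder mm 30.2 0.5 189.9 F [ 0.3  0.2 -0. ] t 21.55
100 [377.17406312 156.01007059]
90 [373.02020476 146.51181205]
80 [368.81817995 138.83167445]
70 [364.73937789 133.17935317]
60 [360.93129536 129.64367612]
50 [357.51176114 128.20768924]
40 [354.56745995 128.77045537]
```

```bash
python3 -c "
from h import *
s=camera('scene');a=camera('top')
for b in blobs('scene',s,(325,100,405,210),(105,120,40),(130,255,255),8):print('s',b)
for b in blobs('top',a,(225,135,305,280),(105,120,40),(130,255,255),8):print('t',b)
for f in range(110,30,-20):x,z=bar(f);print(f,pix('top',O+hx*x/1e3+[0,0,z/1e3]))
"
```

```text
s (array([357.10714286, 133.35714286]), 28, ((357.11322021484375, 133.39622497558594), (3.0219318866729736, 8.791075706481934), 74.05460357666016))
s (array([366.53846154, 185.        ]), 13, ((366.15380859375, 184.73077392578125), (4.714951992034912, 2.773500919342041), 56.3099365234375))
s (array([401.64705882, 206.05882353]), 17, ((401.7000427246094, 206.10003662109375), (2.5298216342926025, 5.692099571228027), 71.56504821777344))
t (array([243.14615385, 148.2       ]), 130, ((244.22975158691406, 147.6216278076172), (16.439899444580078, 10.685934066772461), 9.462322235107422))
t (array([268.52941176, 199.11764706]), 17, ((268.5, 199.0), (4.0, 3.0), 90.0))
t (array([265.38271605, 218.90123457]), 81, ((266.0, 219.0), (14.0, 6.0), 0.0))
t (array([262.83333333, 259.65384615]), 78, ((263.1600036621094, 259.3800048828125), (15.132086753845215, 7.778174877166748), 8.130102157592773))
110 [263.72103454 152.93212785]
90 [257.95213658 182.65211767]
70 [254.09848201 213.64509877]
50 [252.84016945 239.9439123 ]
```

Emit:
carry_out(
  commands=[
    [[0.1, 0, 0.03, 0, 0, 0], [0.2, 0, 0.07, 0, 0, 0], [0.2, 0, 0.08, 0, 0, 0], [0.2, 0, 0.1, 0, 0, 0], [0.13, 0, 0.07, 0, 0, 0], [0, 0, 0, 0, 0, 0], [0, 0, 0, 0, 0, 0], [-0.05, 0, -0.3, 0, 0, 0], [0, 0, -0.5, 0, 0, 0], [0.25, 0, 0, 0, 0, 0], [0.25, 0, 0, 0, 0, 0], [0.05, 0, 0, 0, 0, 0], [0, 0, 0, 0, 0, 0], [0, 0, 0, 0, 0, 0]],
  ],
)

```text
clock: 22.87
position: [0.5261, 0.1649, 0.1733]
ee_rot: [0.067, 0.998, 0.0, -0.0]
ft_force: [-0.6, 0.0, 0.2]
grip_width: -0.001
grasp_force: 0.0
```

```bash
python3 -c "
from h import *
tip()
s=camera('scene');a=camera('top')
for b in blobs('scene',s,(325,100,405,210),(105,120,40),(130,255,255),8):print('s',b)
for b in blobs('top',a,(225,165,305,280),(105,120,40),(130,255,255),8):print('t',b)
for f in range(70,40,-5):
  x,z=bar(f);print(f,x,z,[pix(n,O+hx*x/1e3+hy*e+[0,0,z/1e3]).round(1) for n in('scene','top') for e in (-.034,.034)])
"
```

```text
tip holder mm -22.1 0.3 207.3 F [-0.6  0.   0.2] t 22.8667
s (array([358.47058824, 128.29411765]), 51, ((358.9414367675781, 128.22682189941406), (2.5143492221832275, 22.55929946899414), 77.90524291992188))
s (array([366.36363636, 184.5       ]), 22, ((366.5, 184.5), (5.0, 3.0), 90.0))
s (array([401.64705882, 206.05882353]), 17, ((401.7000427246094, 206.10003662109375), (2.5298216342926025, 5.692099571228027), 71.56504821777344))
t (array([266.70526316, 205.53684211]), 95, ((266.3000183105469, 205.6000213623047), (6.640782833099365, 19.28989028930664), 18.434947967529297))
t (array([262.65333333, 259.72      ]), 75, ((263.54876708984375, 259.56097412109375), (14.466531753540039, 7.619776248931885), 6.34019136428833))
70 17.139969010562716 198.7266963740597 [array([350.9, 136. ]), array([378.5, 130.4]), array([273. , 216.5]), array([235.3, 210.8])]
65 4.21203081679181 193.37176904067866 [array([349.1, 133.9]), array([376.4, 128.4]), array([272.3, 223.7]), array([234.9, 218. ])]
60 -8.200000000000017 186.91047476702394 [array([347.4, 132.4]), array([374.4, 126.9]), array([271.7, 230.5]), array([234.6, 224.9])]
55 -20.001660390707812 179.3919879039543 [array([345.7, 131.4]), array([372.4, 126. ]), array([271.3, 236.9]), array([234.6, 231.3])]
50 -31.103132593720915 170.87352867628408 [array([344.2, 130.9]), array([370.6, 125.6]), array([271.1, 242.7]), array([234.7, 237.2])]
45 -41.41992770232224 161.4199277023222 [array([342.9, 130.9]), array([368.9, 125.7]), array([271., 248.]), array([235. , 242.5])]
```

Emit:
carry_out(
  commands=[
    [[0, 0, 0.2, 0, 0, 0], [0, 0, 0.3, 0, 0, 0], [0.22, 0, 0.25, 0, 0, 0], [0.26, 0, 0.24, 0, 0, 0], [0.24, 0, 0.26, 0, 0, 0], [0.21, 0, 0.28, 0, 0, 0], [0.1, 0, 0.15, 0, 0, 0], [0, 0, 0, 0, 0, 0], [0, 0, 0, 0, 0, 0]],
  ],
)

```text
clock: 23.72
position: [0.4856, 0.1701, 0.1059]
ee_rot: [0.067, 0.998, -0.0, -0.0]
ft_force: [0.2, -0.4, 0.6]
grip_width: 0.002
grasp_force: 0.0
```

```bash
python3 -c "
from h import *
tip()
s=camera('scene');a=camera('top')
for b in blobs('scene',s,(325,100,375,170),(105,120,40),(130,255,255),8):print('s',b)
for b in blobs('top',a,(225,165,305,290),(105,120,40),(130,255,255),8):print('t',b)
for f in range(45,20,-5):
  x,z=bar(f);print(f,x,z,[pix(n,O+hx*x/1e3+hy*e+[0,0,z/1e3]).round(1) for n in('scene','top') for e in (-.034,.034)])
"
```

```text
tip holder mm -63.0 0.1 139.9 F [ 0.2 -0.4  0.6] t 23.7167
s (array([360. , 128.7]), 10, ((359.9117736816406, 128.64707946777344), (1.697749376296997, 4.365641117095947), 75.96376037597656))
s (array([346.71428571, 131.67857143]), 28, ((346.4422912597656, 131.7115478515625), (2.3533935546875, 11.178619384765625), 78.69007110595703))
t (array([267.37068966, 206.39655172]), 116, ((267.1499938964844, 205.94996643066406), (8.202439308166504, 18.526199340820312), 8.130102157592773))
45 -41.41992770232224 161.4199277023222 [array([342.9, 130.9]), array([368.9, 125.7]), array([271., 248.]), array([235. , 242.5])]
40 -50.87352867628408 151.1031325937209 [array([341.6, 131.4]), array([367.4, 126.2]), array([271. , 252.7]), array([235.5, 247.2])]
35 -59.39198790395429 140.0016603907078 [array([340.5, 132.3]), array([366. , 127.2]), array([271.1, 256.7]), array([236.1, 251.2])]
30 -66.91047476702397 128.2 [array([339.5, 133.7]), array([364.7, 128.7]), array([271.4, 260. ]), array([236.9, 254.7])]
25 -73.37176904067866 115.78796918320819 [array([338.7, 135.5]), array([363.5, 130.5]), array([271.8, 262.7]), array([237.8, 257.4])]
```

Emit:
carry_out(
  commands=[
    [[0.1, 0, 0.15, 0, 0, 0], [0.16, 0, 0.3, 0, 0, 0], [0.13, 0, 0.32, 0, 0, 0], [0.12, 0, 0.34, 0, 0, 0], [0.05, 0, 0.15, 0, 0, 0], [0.05, 0, 0, 0, 0, 0], [0, 0, 0, 0, 0, 0], [0, 0, 0, 0, 0, 0]],
  ],
)

```text
clock: 24.48
position: [0.4621, 0.1738, 0.0567]
ee_rot: [0.067, 0.998, 0.0, 0.001]
ft_force: [0.1, 0.4, 1.2]
grip_width: 0.003
grasp_force: 0.0
```

```bash
python3 -c "
from h import *
tip()
s=camera('scene');a=camera('top')
for b in blobs('scene',s,(325,100,375,170),(105,120,40),(130,255,255),8):print('s',b)
for f in range(25,0,-5):
  x,z=bar(f);print(f,x,z,[pix(n,O+hx*x/1e3+hy*e+[0,0,z/1e3]).round(1) for n in('scene','top') for e in (-.034,.034)])
"
```

```text
tip holder mm -86.8 0.6 90.7 F [0.1 0.4 1.2] t 24.4833
s (array([348.3 , 139.26]), 50, ((348.91766357421875, 139.12942504882812), (2.603165864944458, 20.608394622802734), 77.47119140625))
25 -73.37176904067866 115.78796918320819 [array([338.7, 135.5]), array([363.5, 130.5]), array([271.8, 262.7]), array([237.8, 257.4])]
20 -78.72669637405971 102.86003098943726 [array([338. , 137.7]), array([362.5, 132.7]), array([272.4, 264.8]), array([238.9, 259.6])]
15 -82.93450253676656 89.51457483444432 [array([337.4, 140.3]), array([361.7, 135.3]), array([273. , 266.2]), array([240., 261.])]
10 -85.96316358315818 75.85316769777563 [array([336.9, 143.1]), array([361. , 138.2]), array([273.7, 266.9]), array([241.2, 261.9])]
5 -87.78962957391599 61.97978113672437 [array([336.6, 146.3]), array([360.5, 141.4]), array([274.5, 267.1]), array([242.5, 262.1])]
```

Emit:
carry_out(
  commands=[
    [[0, 0, 0.06, 0, 0, 0], [0, 0, 0.06, 0, 0, 0], [0.01, 0, 0.06, 0, 0, 0], [0, 0, 0.06, 0, 0, 0], [0, 0, 0, 0, 0, 0], [0, 0, 0, 0, 0, 0]],
  ],
)

```text
clock: 25.08
position: [0.4609, 0.1736, 0.0462]
ee_rot: [0.067, 0.998, -0.0, -0.0]
ft_force: [-0.9, -0.2, 0.9]
grip_width: -0.002
grasp_force: 0.0
```

Emit:
carry_out(
  commands=[
    [[0, 0, 0.04, 0, 0, 0], [0, 0, 0.04, 0, 0, 0], [0, 0, 0, 0, 0, 0]],
  ],
)

```text
clock: 25.33
position: [0.4607, 0.1737, 0.043]
ee_rot: [0.067, 0.998, -0.0, -0.0]
ft_force: [-1.6, -0.3, 1.5]
grip_width: 0.003
grasp_force: 0.8
```

Emit:
carry_out(
  commands=[
    [[0, 0, 0.03, 0, 0, 0], [0, 0, 0.03, 0, 0, 0], [0, 0, 0, 0, 0, 0]],
  ],
)

```text
clock: 25.58
position: [0.4607, 0.1737, 0.0407]
ee_rot: [0.067, 0.998, 0.0, -0.0]
ft_force: [-3.1, -0.2, 3.8]
grip_width: -0.007
grasp_force: 1.9
```

Emit:
carry_out(
  commands=[
    [[0, 0, 0.03, 0, 0, 0], [0, 0, 0.01, 0, 0, 0], [0, 0, 0, 0, 0, 0]],
  ],
)

```text
clock: 25.83
position: [0.4607, 0.1738, 0.0392]
ee_rot: [0.067, 0.998, 0.0, -0.0]
ft_force: [-3.1, 0.3, 4.9]
grip_width: 0.002
grasp_force: 2.4
```

Emit:
carry_out(
  commands=[
    [[0, 0, 0.03, 0, 0, 0], [0, 0, 0.01, 0, 0, 0], [0, 0, 0, 0, 0, 0]],
  ],
)

```text
clock: 26.08
position: [0.4609, 0.1738, 0.0375]
ee_rot: [0.067, 0.998, 0.0, -0.0]
ft_force: [-3.1, 0.6, 3.3]
grip_width: 0.001
grasp_force: 1.7
```

Emit:
carry_out(
  commands=[
    [[0, 0, 0.03, 0, 0, 0], [0, 0, 0.01, 0, 0, 0], [0, 0, 0, 0, 0, 0]],
  ],
)

```text
clock: 26.33
position: [0.461, 0.1738, 0.0359]
ee_rot: [0.067, 0.998, 0.0, 0.0]
ft_force: [-2.7, 0.8, 3.2]
grip_width: -0.003
grasp_force: 1.5
```

Emit:
carry_out(
  commands=[
    [[0, 0, 0.03, 0, 0, 0], [0, 0, 0.01, 0, 0, 0], [0, 0, 0, 0, 0, 0]],
  ],
)

```text
clock: 26.58
position: [0.4612, 0.1736, 0.0342]
ee_rot: [0.067, 0.998, -0.0, 0.0]
ft_force: [-0.3, 1.0, 0.7]
grip_width: -0.002
grasp_force: 0.2
```

Emit:
carry_out(
  commands=[
    [[0, 0, 0.02, 0, 0, 0], [0, 0, 0.01, 0, 0, 0], [0, 0, 0, 0, 0, 0]],
  ],
)

```text
clock: 26.83
position: [0.4611, 0.1735, 0.0331]
ee_rot: [0.067, 0.998, -0.0, 0.0]
ft_force: [-0.5, -0.1, 0.6]
grip_width: -0.003
grasp_force: 0.5
```

```bash
python3 -c "
from h import *
tip()
s=camera('scene');np.save('s7.npy',s)
for b in blobs('scene',s,(325,100,375,170),(105,120,40),(130,255,255),8):print('s',b)
for f in (12,9,7,5,3,1):
  x,z=bar(f);print(f,round(z,1),pix('scene',O+hx*x/1e3+[0,0,z/1e3]).round(1))
"
```

```text
tip holder mm -87.7 0.2 67.1 F [-0.5 -0.1  0.6] t 26.8333
s (array([356.5, 141.5]), 8, ((356.5, 141.5), (1.0, 3.0), 90.0))
s (array([342.90909091, 144.81818182]), 22, ((342.61767578125, 144.97061157226562), (2.1828205585479736, 9.45888900756836), 75.96376037597656))
12 81.3 [349.2 139.5]
9 73.1 [348.9 141.3]
7 67.5 [348.8 142.5]
5 62.0 [348.6 143.9]
3 56.4 [348.5 145.2]
1 50.8 [348.4 146.6]
```

Emit:
carry_out(
  commands=[
    [[0, 0, 0.02, 0, 0, 0], [0, 0, 0.01, 0, 0, 0], [0, 0, 0, 0, 0, 0]],
  ],
)

```text
clock: 27.13
position: [0.461, 0.1736, 0.032]
ee_rot: [0.067, 0.998, 0.0, -0.0]
ft_force: [-1.5, -0.5, 3.1]
grip_width: -0.001
grasp_force: 1.6
```

Emit:
carry_out(
  commands=[
    [[0, 0, 0.02, 0, 0, 0], [0, 0, 0.01, 0, 0, 0], [0, 0, 0, 0, 0, 0]],
  ],
)

```text
clock: 27.38
position: [0.4609, 0.1736, 0.0307]
ee_rot: [0.067, 0.998, -0.0, -0.0]
ft_force: [-1.2, -0.1, 3.5]
grip_width: -0.002
grasp_force: 1.8
```

Emit:
carry_out(
  commands=[
    [[0, 0, 0.02, 0, 0, 0], [0, 0, 0.01, 0, 0, 0], [0, 0, 0, 0, 0, 0]],
  ],
)

```text
clock: 27.63
position: [0.4608, 0.1736, 0.0295]
ee_rot: [0.067, 0.998, -0.0, -0.0]
ft_force: [-3.0, -0.8, 4.5]
grip_width: 0.001
grasp_force: 2.2
```

Emit:
carry_out(
  commands=[
    [[0, 0, 0.02, 0, 0, 0], [0, 0, 0.01, 0, 0, 0], [0, 0, 0, 0, 0, 0]],
  ],
)

```text
clock: 27.88
position: [0.4607, 0.1737, 0.0284]
ee_rot: [0.067, 0.998, 0.0, -0.0]
ft_force: [-4.1, -0.7, 7.4]
grip_width: -0.004
grasp_force: 3.8
```

Emit:
carry_out(
  commands=[
    [[0, 0, 0.02, 0, 0, 0], [0, 0, 0.01, 0, 0, 0], [0, 0, 0, 0, 0, 0]],
  ],
)

```text
clock: 28.13
position: [0.4607, 0.1737, 0.0274]
ee_rot: [0.067, 0.998, 0.0, -0.0]
ft_force: [-6.4, -0.8, 9.7]
grip_width: -0.0
grasp_force: 5.4
```

Emit:
carry_out(
  commands=[
    [[0, 0, 0.02, 0, 0, 0], [0, 0, 0, 0, 0, 0]],
  ],
)

```text
clock: 28.3
position: [0.4606, 0.1737, 0.0267]
ee_rot: [0.067, 0.998, 0.0, -0.0]
ft_force: [-7.5, -1.6, 12.5]
grip_width: -0.002
grasp_force: 6.5
```

```bash
python3 -c "
from h import *
tip()
s=camera('scene');np.save('s8.npy',s);a=camera('top')
for b in blobs('scene',s,(325,100,375,170),(105,120,40),(130,255,255),5):print('s',b)
f=lambda im,x,y:np.clip(cv2.resize(im[y:y+60,x:x+50],None,fx=8,fy=8,interpolation=cv2.INTER_CUBIC).astype(float)*1.8,0,255).astype(np.uint8)
cv2.imwrite('pics/q1.png',np.hstack([f(s,328,120),f(a,235,225)])[:,:,::-1])
"
```

```text
tip holder mm -88.2 0.4 60.7 F [-7.5 -1.6 12.5] t 28.3
s (array([356.27272727, 143.27272727]), 11, ((356.0, 143.0), (2.0, 4.0), 90.0))
s (array([342.34782609, 146.47826087]), 23, ((342.4999694824219, 146.5), (2.1371870040893555, 9.370742797851562), 80.53767395019531))
```

View pics/q1.png

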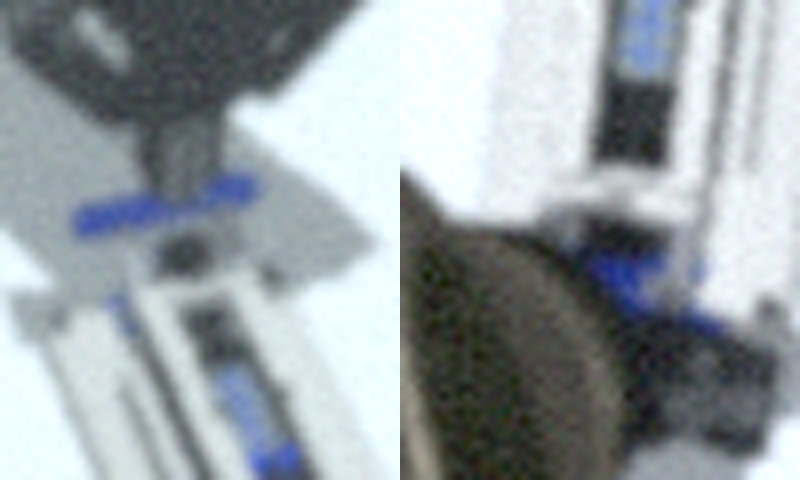

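The bar, at crop px (165,205), is down nearly level and the catch at (185,250) sits between the arms. It has not clearly snapped, so I continue in small steps and relieve the side load.

Emit:
carry_out(
  commands=[
    [[0.02, 0, 0, 0, 0, 0], [0, 0, 0, 0, 0, 0]],
  ],
)

```text
clock: 28.57
position: [0.4606, 0.1738, 0.0269]
ee_rot: [0.067, 0.998, 0.0, 0.0]
ft_force: [-3.7, -1.2, 11.2]
grip_width: 0.001
grasp_force: 5.6
```

Emit:
carry_out(
  commands=[
    [[0.01, 0, 0.015, 0, 0, 0], [0, 0, 0, 0, 0, 0]],
  ],
)

```text
clock: 28.73
position: [0.4606, 0.1738, 0.0266]
ee_rot: [0.067, 0.998, 0.0, 0.001]
ft_force: [-2.9, -2.8, 13.5]
grip_width: 0.002
grasp_force: 6.7
```

13.5 N is plenty at the bar. Before pressing further I back off and see whether the clamp is already held.

Emit:
carry_out(
  commands=[
    [[0, 0, -0.1, 0, 0, 0], [0, 0, -0.2, 0, 0, 0], [0, 0, -0.5, 0, 0, 0], [0, 0, -0.5, 0, 0, 0], [0, 0, 0, 0, 0, 0], [0, 0, 0, 0, 0, 0]],
  ],
)

```text
clock: 29.23
position: [0.4605, 0.1743, 0.0787]
ee_rot: [0.067, 0.998, 0.001, 0.001]
ft_force: [0.8, -0.4, -0.5]
grip_width: 0.001
grasp_force: 0.0
```

```bash
python3 -c "
from h import *
tip()
s=camera('scene');np.save('s9.npy',s)
for n in('s7','s8','s9'):
  for b in blobs('scene',np.load(n+'.npy'),(325,100,375,170),(105,110,35),(130,255,255),5):print(n,b[0].round(1),b[1],np.round(b[2][1],1))
  # brightness-of-blue column profile at fixed columns
  im=np.load(n+'.npy').astype(float);bl=np.clip(im[:,:,2]-im[:,:,0],0,None)
  print([round(float((bl[134:153,c]*np.arange(134,153)).sum()/bl[134:153,c].sum()),2) for c in(340,342,344,356,358)],'catch',)
"
```

```text
tip holder mm -88.4 0.9 112.7 F [ 0.8 -0.4 -0.5] t 29.2333
s7 [356.4 141.9] 14 [2. 5.]
s7 [342.8 144.8] 31 [ 2.7 10.4]
[144.43, 143.82, 143.89, 142.11, 142.1] catch
s8 [356.1 143.3] 14 [2.4 4.6]
s8 [342.8 146.4] 30 [ 2.5 11.2]
[144.94, 144.79, 144.55, 143.08, 142.88] catch
s9 [347.9 143.8] 61 [ 2.9 21.6]
[144.44, 144.03, 143.78, 142.38, 142.07] catch
```

Emit:
carry_out(
  commands=[
    [[0, 0, -0.6, 0, 0, 0], [0, 0, -0.9, 0, 0, 0], [0, 0.7, -0.5, 0, 0, 0], [0, 0.9, 0, 0, 0, 0], [0, 0.9, 0, 0, 0, 0], [0, 0.9, 0, 0, 0, 0], [0, 0.5, 0, 0, 0, 0], [0, 0, 0, 0, 0, 0], [0, 0, 0, 0, 0, 0]],
  ],
)

```text
clock: 30.03
position: [0.4798, 0.329, 0.1561]
ee_rot: [0.066, 0.998, -0.001, -0.001]
ft_force: [0.7, -0.3, 0.3]
grip_width: -0.001
grasp_force: 0.0
```

```bash
python3 -c "
from h import *
tip()
s=camera('scene');a=camera('top');np.save('s10.npy',s);np.save('t10.npy',a)
S=[b for b in blobs('scene',s,(325,115,375,165),(105,110,35),(130,255,255),5)];T=[b for b in blobs('top',a,(225,235,305,290),(105,110,35),(130,255,255),5)]
for b in S:print('s',b)
for b in T:print('t',b)
B=max(S,key=lambda b:b[1])[2][0];C=max(T,key=lambda b:b[1])[2][0]
P,e=tri(C,B);d=P-O;print('bar',P,e,d@hx,d@hy)
c,v=ray('scene',B);k=((O-c)@hx-.0878)/(v@hx);print('z by x=-87.8:',(c+k*v)[2],((c+k*v)-O)@hy)
for th in (0,.01,.03,.05,.07):
  x,z=bar(np.degrees(np.arctan2(12,160)+th));print(th,round(z,1),pix('scene',O+hx*x/1e3+[0,0,z/1e3]).round(2),pix('top',O+hx*x/1e3+[0,0,z/1e3]).round(2))
"
```

```text
tip holder mm -89.7 156.8 190.1 F [ 0.7 -0.3  0.3] t 30.0333
s (array([348.81355932, 143.45762712]), 59, ((348.5000305175781, 143.5), (2.7456257343292236, 21.57277488708496), 78.69007110595703))
t (array([260.00952381, 263.26666667]), 210, ((259.5750732421875, 261.2829895019531), (30.400470733642578, 12.205227851867676), 7.765166282653809))
bar [0.47086667 0.16705698 0.07236887] 0.0005375558737453705 -0.07941119029611417 -0.0031735387043170526
z by x=-87.8: 0.0634398787131113 -0.0003909803985690623
0 60.0 [348.57 144.33] [258.6  264.59]
0.01 61.6 [348.61 143.95] [258.48 264.61]
0.03 64.8 [348.69 143.19] [258.23 264.62]
0.05 68.0 [348.78 142.45] [257.99 264.6 ]
0.07 71.2 [348.88 141.72] [257.75 264.55]
```

```bash
python3 -c "
from h import *
for k in range(3): np.save(f's1{k}.npy',camera('scene'))
X=O-hx*.001
for h in (.045,.0414):print('port tip pred',h,pix('scene',X+hx*.022+[0,0,h+.007]).round(2),'label',pix('scene',X+[0,0,h]).round(2))
for n in('s6','s10','s11','s12'):
  im=np.load(n+'.npy')
  for b in blobs('scene',im,(352,158,374,182),(105,100,35),(130,255,255),3):print(n,b[0].round(2),b[1])
A=np.load('s6.npy').astype(np.float32).mean(2);N=[np.load(f's1{k}.npy').astype(np.float32).mean(2) for k in range(3)];B=sum(N)/3
for (x,y,w,h) in ((350,160,14,14),(348,158,18,18),(354,164,14,16)):
  t=A[y:y+h,x:x+w];u=cv2.resize(B[y-5:y+h+5,x-5:x+w+5],None,fx=8,fy=8,interpolation=cv2.INTER_CUBIC);r=cv2.matchTemplate(u,cv2.resize(t,None,fx=8,fy=8,interpolation=cv2.INTER_CUBIC),cv2.TM_CCOEFF_NORMED)
  _,m,_,l=cv2.minMaxLoc(r);print('shift px',l[0]/8-5,l[1]/8-5,round(m,3))
"
```

```text
port tip pred 0.045 [361.21 175.45] label [358.36 171.09]
port tip pred 0.0414 [361.12 176.35] label [358.28 171.99]
s6 [371.05 167.09] 22
s6 [361.42 175.96] 26
s10 [362.06 176.67] 18
s11 [361.89 176.68] 19
s12 [362.16 176.79] 19
shift px 5.0 -5.0 0.654
shift px 5.0 -2.875 0.666
shift px 5.0 -5.0 0.629
```

The ports have dropped about 0.75 px with the hand clear (0.9 px would be 3.6 mm), and the bar stays at about 62 mm. So the catch holds and the cassette is down.

```bash
python3 -c "
from workcell import *
print(hand_in())"
```

```text
the job is handed in; nothing more can be done
None
```

I loaded the dark cassette against the end stop and pressed the clamp shut, then handed the job in. By measurement the catch holds (bar about 62 mm high, cassette about 3 mm down, hand clear), but I did not see it snap. Before the grasp, the shut fingertips pressed the mat at 43 N, and the bar took up to 13.5 N, more than the catch's 10 N.

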